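# Load two battery packs into a sprung tester track

### The job

Load the orange battery pack and then the blue one into the tester's track, brass contact ends towards the tester's grey head, using each pack to press the red sprung follower back and letting it close behind the pack. Push each pack gently right down onto the track floor before you let go, so that its toe slips home: orange upright against the head, blue upright right behind it. Never ram the follower against its stop or a pack onto the track, and leave the grey pack and everything else on the bench where it is.

Things in the scene. Friction and masses are not known exactly. Their poses are not given: they have to be found in the camera images.
- tester: Battery tester fixed to the bench: black base 66 x 200 mm with a straight open-topped track along its local y. Origin: centre of the base's underside, at bench height; z up; local +y runs along the track away from the head. A press of over 40 N by a pack on the tester (walls, head, follower) or on the track floor, or by the robot on the tester, counts as ramming.
- head (a point): Middle of the head's contact face (brass strips on a white bar), tester local (0, -50, 0) mm, at bench height; axes as the tester's. Grey head block, 66 mm wide, local y -100 to -57 mm, top 50 mm above the bench; white bar y -57 to -50, from 8 to 29 mm above the track floor. Under the bar is a gap 8 mm high, 7 mm deep that takes a pack's toe only when the pack is fully down.
- slot1 (a point): Point under the centre of the seated orange pack, at bench height, tester local (0, -20, 0) mm; axes as the tester's. The hard, level track floor above it is adjustable, 10 to 22 mm above the bench; its height is not reported: feel for it. Track walls: 29 mm apart inside, 5 mm thick, tops 27 mm above the bench, no lead-in. Grip packs high, fingertips above the walls.
- slot2 (a point): Point under the centre of the seated blue pack, tester local (0, +40, 0) mm, at bench height; axes as the tester's. Its toe goes into the notch of the orange pack, only when both are fully down. A pack let go above the floor drops hard, or is pinched by the follower and hangs, its toe butting 5 mm short of home.
- follower_face (a point): Middle of the top edge of the follower's front face (which presses the packs), 98 mm above the bench; axes as the tester's. The follower is a red upright plate 27 mm wide, 6 mm thick, from 23 to 98 mm above the bench, with a steel coil drum and side arms low behind it.
- follower (a joint): Travel of the follower along the tester's +y, m. 0 = at rest, face 30 mm from the contacts (local y -20 mm); hard stop at 0.099, face 129 mm from the contacts: 4 mm more than two packs and one toe. A damped spring always returns it to 0 (no catch): 4.4 N at 0, 5.6 N at 0.03 (one pack in), 8 N at 0.09 (two packs), plus 0.25 N per 10 mm/s of push.
- orange_pack: Orange battery pack, upright block 26 x 60 x 46 mm (local x, y, z), about 120 g; origin under the centre of the 60 mm, z up. Contact end (brass strips, brass bar on top) at local -y, with a black toe at its foot sticking out 5 mm more, 6 mm high; a notch 7 mm deep, 8 mm high under the +y end. Stands loose on the bench. Goes in first.
- blue_pack: Blue battery pack, upright block 26 x 60 x 46 mm (local x, y, z), about 120 g; origin under the centre of the 60 mm, z up. Contact end (brass strips, brass bar on top) at local -y, with a black toe at its foot sticking out 5 mm more, 6 mm high; a notch 7 mm deep, 8 mm high under the +y end. Stands loose on the bench. Goes in second.
- grey_pack: Grey battery pack, upright block 26 x 60 x 46 mm (local x, y, z), about 120 g; origin under the centre of the 60 mm, z up. Contact end (brass strips, brass bar on top) at local -y, with a black toe at its foot sticking out 5 mm more, 6 mm high; a notch 7 mm deep, 8 mm high under the +y end. Stands loose on the bench. A worn spare to be left alone.
- orange_pack_contacts (a point): Foot of the orange pack's contact end: local (0, -30, 0) mm of the pack.
- blue_pack_contacts (a point): Foot of the blue pack's contact end: local (0, -30, 0) mm of the pack.
- screwdriver: Screwdriver 170 mm lying on the bench beyond the tester; leave alone.
- brush: Brush 170 mm lying on the bench beyond the tester; leave alone.
- cleaner: White cleaner bottle, 56 mm across, 150 mm tall, origin under its centre; leave alone.
- tape: Yellow tape roll lying flat, 90 mm across, 24 mm high; leave alone.
- screw_tin: Small metal screw tin, 48 mm across, 24 mm high, near the packs; leave alone.
- tool_cup: Black open cup, 76 mm across, 90 mm high; leave alone.
Things that resemble listed ones, but are neither listed nor needed, are in the scene too. Of the things that look like the orange_pack, take the one that is farthest from the robot's base at the start.

How it is judged (in metres and radians):
On the way, in this order (a step that is already met when the one before it is completed fails the run):
1. the orange pack stands fully down in the track, contacts against the head, let go, the follower closed on it (y of orange_pack in the frame of tester between -0.0225 and -0.0175 m and x of orange_pack in the frame of tester between -0.003 and 0.003 m and y of orange_pack_contacts in the frame of tester below -0.045 m and angle between orange_pack's own z axis and vertical below 0.04 rad and contact force between orange_pack and the fingers below 0.1 N and linear speed of orange_pack below 0.01 m/s and value of joint follower below 0.034 m), for 0.2 s.
2. the blue pack stands fully down behind it, let go, the follower closed on it (y of blue_pack in the frame of tester between 0.0375 and 0.0425 m and x of blue_pack in the frame of tester between -0.003 and 0.003 m and y of blue_pack_contacts in the frame of tester below 0.015 m and angle between blue_pack's own z axis and vertical below 0.04 rad and contact force between blue_pack and the fingers below 0.1 N and linear speed of blue_pack below 0.01 m/s and value of joint follower above 0.086 m), for 0.2 s.
At the end, for the whole second after the job is handed in: Orange pack at slot1 and blue pack at slot2, contact ends towards the head, each within 2.5 mm along and 3 mm across the track (their toes home under the head's bar and in the orange pack's notch), upright within 0.04 rad, still and not held (y of orange_pack in the frame of tester between -0.0225 and -0.0175 m and x of orange_pack in the frame of tester between -0.003 and 0.003 m and y of orange_pack_contacts in the frame of tester below -0.045 m and angle between each of orange_pack, blue_pack's own z axis and vertical below 0.04 rad and y of blue_pack in the frame of tester between 0.0375 and 0.0425 m and x of blue_pack in the frame of tester between -0.003 and 0.003 m and y of blue_pack_contacts in the frame of tester below 0.015 m and contact force between each of orange_pack, blue_pack and the fingers below 0.1 N and linear speed of each of orange_pack, blue_pack below 0.01 m/s); the robot touches nothing.
It fails at once if a pack pressed on the tester (head, floor, walls, follower) with more than 40 N (contact force between any of orange_pack, blue_pack and tester above 40 N).
It fails at once if a pack pressed on the track floor with more than 40 N (contact force between any of orange_pack, blue_pack and track_floor above 40 N).
It fails at once if the packs pressed on each other with more than 40 N (contact force between orange_pack and blue_pack above 40 N).
It fails at once if the robot pressed on the tester with more than 40 N (contact force between any of the fingers, the arm and tester above 40 N).
It fails at once if the grey pack or another bystander moved more than 15 mm (distance of any of screwdriver, brush, cleaner, tape, screw_tin, tool_cup, grey_pack from where it was at the start of the episode above 0.015 m).
It also fails if it takes over 72 s, if anything falls off the work surface, if the arm or the gripper's body presses on something with over 40 N, if the wrist force passes 120 N, or if a joint passes its speed limit or range.

### The arm

A 6-joint arm with a two-finger parallel gripper is mounted at the origin on the work surface. World frame = base frame: x ahead of the robot, y to its left, z up, the work surface at z = 0. Lengths are in mm, angles in degrees, forces in N, time in s.
With the tool pointing down it reaches from about 300 to 850 mm from the base axis. Payload 4.2 kg.
Tool frame: the origin (TCP) lies on the centre line of the jaws, within the pads' length; the fingertips stand 14 mm ahead of it and the grasp point (between the pads) lies 5 mm behind it (env.finger_overhang is the z of the fingertips in the tool frame, in mm); z points along the fingers, y is the line along which they close (so a half turn about z gives the same grasp; the last joint's range is limited). The gripper opens to 91 mm and grips with 3 to 60 N. Pads are 32 mm wide; open, the fingers measure 118 mm over their backs; the gripper's body (76 mm by 178 mm) begins 60 mm behind the grasp point.
Start: joints at [-68.468, 18.312, 89.639, -0, 72.044, -1.146], TCP at [221.693, -530.56, 227.976] pointing down, gripper open.
Joint ranges: [-177.97, 177.97], [-48.28, 115.42], [12.27, 149.76], [-77.06, 257.06], [2.81, 150.46], [-146.56, 146.56]. Speed limits (degrees/s): [147.25, 147.25, 180, 180, 180, 180].

### API

Orientations are given as [roll, pitch, yaw] about the fixed x, y, z axes, in that order (R = Rz(yaw) Ry(pitch) Rx(roll)).
In Python, from workcell import sensors, viewer, env gives the robot as it stands. The module is installed in compiled form; this text tells all that it offers.
- The arm moves only by the tool step_arm, never from a script. Its argument "plan" is one flat list of numbers, 6 for each row, row after row: the shift along the tool's x, y, z in cm, then the turn, a rotation vector about the tool's x, y, z in rad. In form: [x, y, z, wx, wy, wz, x, y, z, wx, wy, wz, ...]. A call has 1 to 5 rows; each row shifts and turns the commanded pose from where the row before left it, along the tool's axes as they then stand; what a row does not reach is not made up. A row lasts 1/12 s, in which the tool goes at most 41.7 mm and 7.16 degrees, less where a joint would pass 70% of its speed; a pose out of reach is approached as far as the arm can. A call is refused whole if a number of a shift passes 4.17 or a number of a turn 0.125, either way. A call with a gripper value outside its range is refused whole. "hand" is the finger opening in cm, from 0 to 9.12, set as the call begins (left out, the last holds). The fingers move at their own pace and stop on an object; "newtons" is the grip in N (left out, the last holds). Time passes only in rows, so rows that do not move let the fingers close. It gives the time, the measured TCP pose, the force, the opening and the grip force at its end, in the units of the state.
- sensors.state(): the state, without advancing time (a new reading comes with each control period).
- viewer.grab_frame(name): name is "scene" or "top"; returns a dict with "img" (400x640x3 uint8, red, green, blue), "fx", "fy", "cx", "cy" (pixels), "position" and "attitude" of the camera in the world. Camera axes: x right, y down, z forward; pixel columns grow to the right and rows downward; lengths in mm; the calibration is good to about 2 mm. A picture is of the moment at which its call begins. There is no depth.
- env.job_done(): hands the job in; it is judged then, once.
Trained networks look in a picture, given as the dict that the camera call returned (one of the last four; its "shot" number tells which), for a name from the list of things; names that differ only in an ending like _2 or _b are one class to them, and where a whole thing is asked for, a point or a joint stands for the part that bears it (a point fixed in the world has none). Each returns a list of dicts, best first, with "score" (0 to 1); they miss things now and then, are a little off and sometimes report something else, mostly with a low value. They report only what shows in the picture. A call takes as long as a camera call. They do not tell look-alikes from the thing itself.
- viewer.boxes_of(name, picture): "location" ([column, row] in pixels, amid what is visible of it).
- viewer.pinpoint(name, picture): "location" ([column, row] in pixels: a listed point, or the origin of a listed thing).
The state is a dict: "time_s": time; "qpos": joint angles; "qvel": joint speeds; "effort": joint torques, N m; "ee_pos": TCP position; "ee_rot": TCP orientation; "force": force on the tool from outside, world axes, zero at the start; "torque": the same for the moment, N m; "gripper_width": finger opening in mm; "gripper_force": force on a finger pad.
Only numpy, scipy, OpenCV 4.12 (cv2) and the standard library are available. Lean on these libraries where they do the work, as an engineer would, in place of code of your own. Each camera call takes 0.05 s, during which the arm holds its last target. There are 200 camera calls.

## Working session

There is one attempt and no reset: what is moved stays moved. The work goes in short steps, Python scripts to look and compute and a tool call to move; the robot and the scene stay as the last step left them, time stands still between calls to the robot, and variables do not carry over. Pictures are saved under pics/ and viewed, at most 10 in all, crops included, and the job is handed in when it is done.

Besides the shell and the picture viewer there is one more tool, called after ">>>" as name(argument=value, ...), one argument or row to a line, values as JSON. step_arm: Moves the arm, as the interface text tells. Its arguments: {"type":"object","properties":{"plan":{"type":"array","items":{"type":"number"}},"hand":{"type":"number"},"newtons":{"type":"number"}},"required":["plan"]}

```bash
mkdir -p pics; cat > h.py <<'E'
import numpy as np, cv2
from scipy.spatial.transform import Rotation as R
from workcell import sensors, viewer, env
def grab(n,fn=None):
    p=viewer.grab_frame(n)
    if fn: cv2.imwrite('pics/'+fn,cv2.cvtColor(p['img'],cv2.COLOR_RGB2BGR))
    return p
def rot(p):
    a=np.array(p['attitude'],float)
    return a if a.shape==(3,3) else R.from_euler('xyz',a,degrees=True).as_matrix()
def world(p,uv,z):
    d=rot(p)@np.array([(uv[0]-p['cx'])/p['fx'],(uv[1]-p['cy'])/p['fy'],1])
    o=np.array(p['position']); return o+d*(z-o[2])/d[2]
def pix(p,X):
    c=rot(p).T@(np.array(X)-p['position']); return np.array([p['fx']*c[0]/c[2]+p['cx'],p['fy']*c[1]/c[2]+p['cy']])
E
python3 - <<'E'
from h import *
for n in('top','scene'):
    p=grab(n,n+'0.png'); print(n,p['position'],p['attitude'],p['fx'],p['cx'],p['cy'])
    for k in['tester','head','slot1','slot2','follower_face','orange_pack','blue_pack','grey_pack','orange_pack_contacts','blue_pack_contacts','screw_tin','tool_cup','cleaner']:
        z=98 if k=='follower_face' else 0
        for r in viewer.pinpoint(k,p)[:3]: print(k,round(r['score'],2),np.round(r['location']),np.round(world(p,r['location'],z)))
print(sensors.state())
E
```

```text
top [ 283.66956275  -40.67056397 1490.61733497] [-166.65940504    0.19551582  -90.49653644] 496.90810550521843 324.6458590896291 191.24425730960627
tester 0.77 [281. 241.] [483.  95.   0.]
head 0.78 [292. 249.] [459.  59.   0.]
slot1 0.92 [287. 248.] [464.  75.   0.]
slot1 0.67 [266. 242.] [481. 139.   0.]
slot2 0.92 [287. 248.] [464.  75.   0.]
slot2 0.67 [266. 242.] [481. 139.   0.]
follower_face 0.5 [283. 244.] [462.  80.  98.]
orange_pack 0.74 [425. 259.] [ 427. -335.    0.]
orange_pack 0.65 [385. 209.] [ 578. -224.    0.]
orange_pack 0.59 [346. 255.] [440. -99.   0.]
blue_pack 0.52 [422. 257.] [ 432. -326.    0.]
blue_pack 0.42 [286. 246.] [471.  80.   0.]
grey_pack 0.74 [424. 210.] [ 575. -343.    0.]
grey_pack 0.29 [287. 248.] [465.  75.   0.]
orange_pack_contacts 0.57 [355. 261.] [ 422. -127.    0.]
orange_pack_contacts 0.56 [396. 207.] [ 586. -257.    0.]
orange_pack_contacts 0.53 [342. 231.] [514. -89.   0.]
blue_pack_contacts 0.75 [432. 256.] [ 434. -359.    0.]
blue_pack_contacts 0.67 [277. 147.] [781. 110.   0.]
screw_tin 0.69 [381. 244.] [ 472. -206.    0.]
screw_tin 0.
[... 1393 characters left out ...]
6. 228.] [806. 101.   0.]
{'time_s': 1.4, 'qpos': array([-6.84678158e+01,  1.83115450e+01,  8.96395592e+01, -2.76344948e-04,
        7.20433459e+01, -1.14383428e+00]), 'qvel': array([ 0.00764257,  0.07580919,  0.0143372 , -0.02113912,  0.03005034,
        0.04726686]), 'effort': array([ 1.04413193e-03, -4.12352479e+01, -2.32225800e+01,  7.29946280e-02,
        3.77555529e-02,  1.09693374e-05]), 'ee_pos': array([ 221.69757609, -530.55720094,  227.97569219]), 'ee_rot': array([1.79994456e+02, 3.73630162e-04, 2.26761036e+01]), 'force': array([-0.17021324,  1.29350163,  0.37718195]), 'torque': array([ 0.01072944,  0.02552573, -0.01290701]), 'gripper_force': 0.0, 'gripper_width': 91.0406031978588}
```

```bash
python3 - <<'E'
import cv2
a=cv2.imread('pics/top0.png')[170:290,240:480]; cv2.imwrite('pics/tc.png',cv2.resize(a,(800,400),interpolation=cv2.INTER_CUBIC))
a=cv2.imread('pics/scene0.png')[150:290,180:400]; cv2.imwrite('pics/sc.png',cv2.resize(a,(800,509),interpolation=cv2.INTER_CUBIC))
E
```

```text
(no output)
```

View pics/tc.png

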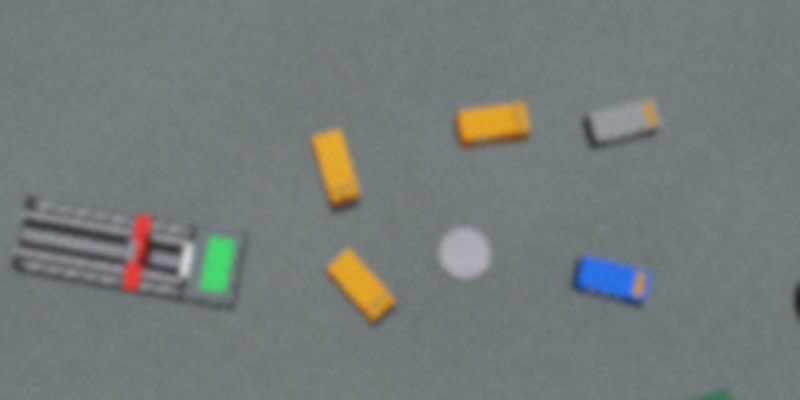

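View pics/sc.png

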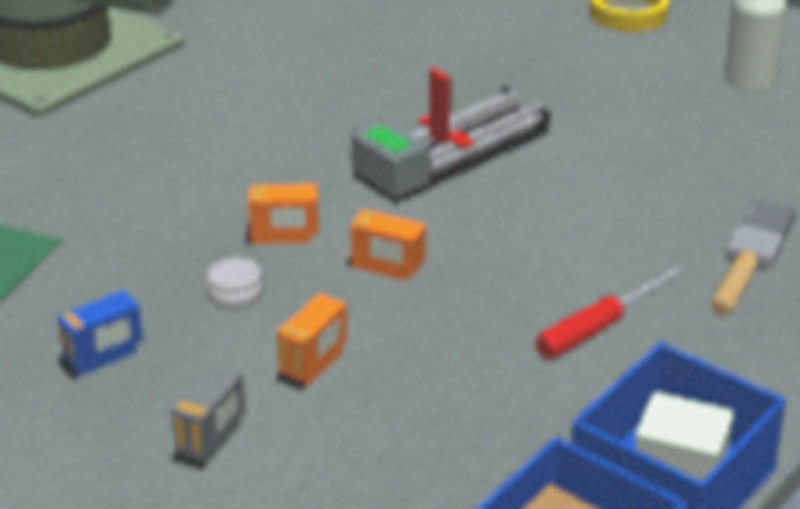

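Three orange look-alikes in the top picture: (387,207), distance 620 mm; (341,220), distance 530 mm; (348,256), distance 450 mm. The first is farthest, beside the grey pack, so that is the one to take. The blue pack is at (424,254), with contacts towards −y. The tester head is at (305,248), with the track running left.

```bash
cat >> h.py <<'E'
from scipy.optimize import minimize
from scipy.ndimage import gaussian_filter
def boxpts(b):
    x0,x1,y0,y1,z0,z1=b
    return np.array([[x,y,z] for x in(x0,x1) for y in(y0,y1) for z in(z0,z1)],float)
def place(P,q):
    c,s=np.cos(q[2]),np.sin(q[2]); return np.c_[P[:,0]*c-P[:,1]*s+q[0],P[:,0]*s+P[:,1]*c+q[1],P[:,2]]
def sil(p,P,off,sz,k=8):
    uv=np.array([pix(p,X) for X in P]); uv=(uv-off+0.5)*k*16
    im=np.zeros((sz[1]*k,sz[0]*k),np.uint8)
    cv2.fillConvexPoly(im,cv2.convexHull(uv.astype(np.float32)).round().astype(np.int32),255,shift=4)
    return cv2.resize(im,sz,interpolation=cv2.INTER_AREA)/255.
def fitbox(views,b,q0,colour):
    P=boxpts(b); T=[]
    for p in views:
        c=pix(p,[q0[0],q0[1],b[5]/2]); off=(c-22).round(); o=off.astype(int)
        g=p['img'][o[1]:o[1]+45,o[0]:o[0]+45]
        hsv=cv2.cvtColor(g,cv2.COLOR_RGB2HSV).astype(float)
        m=colour(hsv).astype(np.uint8)
        n,l,st,ce=cv2.connectedComponentsWithStats(m)
        i=1+np.argmin(np.hypot(*(ce[1:]-22).T)-st[1:,4]/40); m=(l==i).astype(np.uint8)
        cn,_=cv2.findContours(m,cv2.RETR_EXTERNAL,cv2.CHAIN_APPROX_NONE)
        h=np.zeros_like(m); cv2.fillConvexPoly(h,cv2.convexHull(np.vstack(cn)),1); T.append((p,off,h.astype(float)))
    f=lambda q:sum(np.abs(gaussian_filter(sil(p,place(P,q),o,(45,45))-h,0.7)).sum() for p,o,h in T)
    r=min((minimize(f,[q0[0],q0[1],q0[2]+d],method='Nelder-Mead',options=dict(initial_simplex=np.array([q0[0],q0[1],q0[2]+d])+np.array([[0,0,0],[8,0,0],[0,8,0],[0,0,.15]]))) for d in(0,.2,-.2)),key=lambda r:r.fun)
    return r.x,r.fun,[h.sum() for _,_,h in T]
ORA=lambda h:(h[...,1]>130)&(h[...,0]>8)&(h[...,0]<25)
BLU=lambda h:(h[...,1]>110)&(h[...,2]>60)&(h[...,0]>95)&(h[...,0]<130)|(h[...,1]>60)&(h[...,0]>5)&(h[...,0]<25)&(h[...,2]>90)
BOX=(-13,13,-30,30,0,46)
E
python3 - <<'E'
from h import *
ps=[grab('top'),grab('scene')]
for n,q0,c in(('orange',(578,-222,-.05),ORA),('blue',(445,-323,-.2),BLU)):
    for v in([ps[0]],[ps[1]],ps):
        q,f,a=fitbox(v,BOX,q0,c); print(n,np.round(q[:2],1),np.round(np.degrees(q[2]),1),round(f,1),a)
a=cv2.resize(ps[0]['img'][222:268,238:318],(800,460),interpolation=cv2.INTER_CUBIC)
cv2.imwrite('pics/tt.png',a[...,::-1])
a=cv2.resize(ps[1]['img'][162:212,270:340],(800,571),interpolation=cv2.INTER_CUBIC)
cv2.imwrite('pics/ts.png',a[...,::-1])
E
```

```text
orange [ 581.2 -225.4] 8.5 24.7 [np.float64(224.0)]
orange [ 577.9 -218.4] 11.9 22.0 [np.float64(321.0)]
orange [ 580.3 -222.4] 10.0 75.5 [np.float64(224.0), np.float64(321.0)]
blue [ 441.8 -324.7] -15.1 47.7 [np.float64(217.0)]
blue [ 438.9 -319.4] -8.4 31.3 [np.float64(367.0)]
blue [ 441.2 -321.1] -12.8 102.7 [np.float64(217.0), np.float64(367.0)]
```

View pics/tt.png

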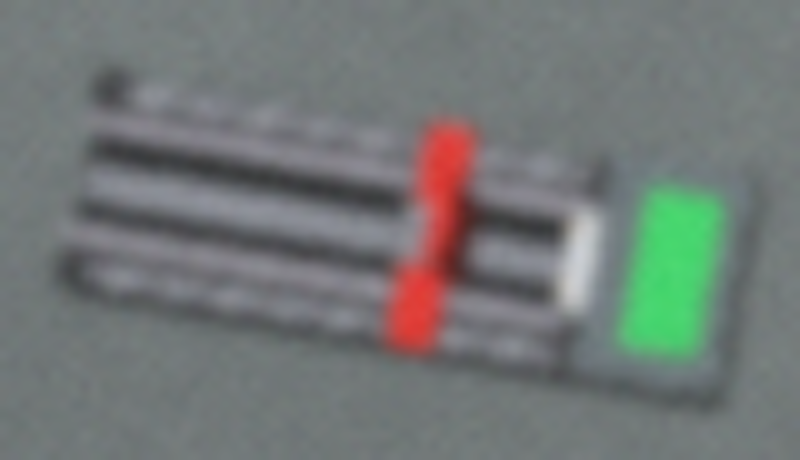

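View pics/ts.png

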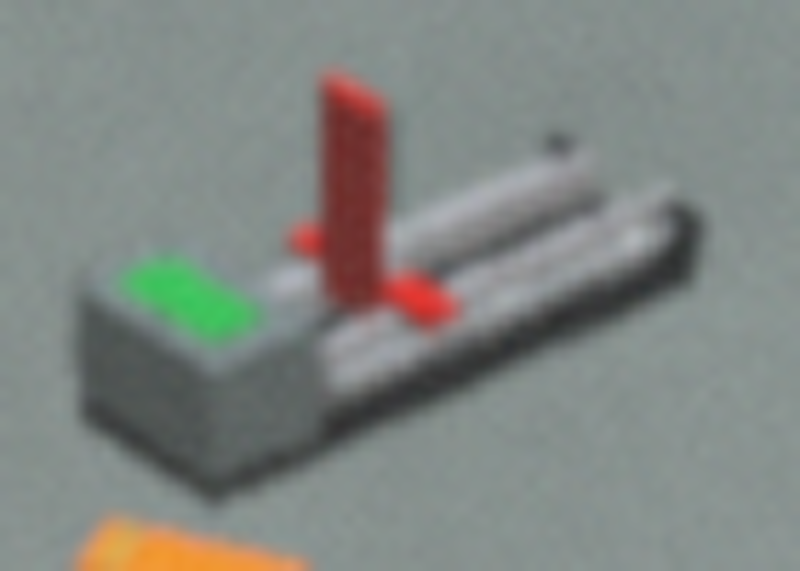

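Close crops: the chosen orange pack is clear of the others. The tester track shows light walls, dark gaps and a light floor strip, with the red follower crossing it at about (282,245) and the white bar at (296,248). Next I measure the track axis with rectified profiles.

```bash
python3 - <<'E'
from h import *
import pickle
P={}
for n in('top','scene'):
    fs=[grab(n) for _ in range(6)]; p=dict(fs[0]); p['img']=np.mean([f['img'] for f in fs],0).astype(np.float32); P[n]=p
pickle.dump(P,open('avg.pkl','wb'))
def rect(p,q,z,xs,ys):
    X,Y=np.meshgrid(xs,ys); W=place(np.c_[X.ravel(),Y.ravel(),0*X.ravel()+z],q)
    C=(W-p['position'])@rot(p); u=p['fx']*C[:,0]/C[:,2]+p['cx']; v=p['fy']*C[:,1]/C[:,2]+p['cy']
    return cv2.remap(p['img'],u.reshape(X.shape).astype(np.float32),v.reshape(X.shape).astype(np.float32),cv2.INTER_CUBIC)
xs=np.arange(-45,45.1,1); ys=np.arange(15,95,1)
for n,p in P.items():
    best=max((rect(p,(468,108,np.radians(t)),27,xs,ys).mean(2).mean(0).var(),t) for t in np.arange(-14,-2,.2)); print(n,best)
    t=np.radians(best[1]); pr=rect(p,(468,108,t),27,xs,ys).mean(2).mean(0)
    print(np.c_[xs,pr.round()].astype(int).tolist())
    for nm,col,z in(('green',lambda h:(h[...,1]>120)&(h[...,0]>50)&(h[...,0]<85),50),('red',lambda h:(h[...,1]>150)&((h[...,0]<6)|(h[...,0]>174)),98)):
        hsv=cv2.cvtColor(p['img'].astype(np.uint8),cv2.COLOR_RGB2HSV); m=col(hsv).astype(np.uint8)
        k,l,st,ce=cv2.connectedComponentsWithStats(m)
        for i in range(1,k):
            if st[i,4]>15: print(nm,st[i],ce[i].round(1),world(p,ce[i],z).round(1))
E
```

```text
top (np.float32(285.93124), np.float64(-11.00000000000001))
[[-45, 117], [-44, 117], [-43, 117], [-42, 117], [-41, 117], [-40, 117], [-39, 117], [-38, 116], [-37, 114], [-36, 111], [-35, 106], [-34, 101], [-33, 96], [-32, 92], [-31, 91], [-30, 94], [-29, 99], [-28, 106], [-27, 114], [-26, 119], [-25, 121], [-24, 120], [-23, 117], [-22, 113], [-21, 110], [-20, 110], [-19, 113], [-18, 119], [-17, 126], [-16, 131], [-15, 134], [-14, 133], [-13, 127], [-12, 118], [-11, 107], [-10, 95], [-9, 85], [-8, 80], [-7, 81], [-6, 86], [-5, 96], [-4, 107], [-3, 118], [-2, 128], [-1, 135], [0, 140], [1, 142], [2, 141], [3, 137], [4, 131], [5, 123], [6, 112], [7, 100], [8, 88], [9, 77], [10, 70], [11, 66], [12, 68], [13, 74], [14, 85], [15, 98], [16, 111], [17, 122], [18, 130], [19, 133], [20, 133], [21, 130], [22, 125], [23, 119], [24, 116], [25, 115], [26, 117], [27, 120], [28, 123], [29, 125], [30, 124], [31, 123], [32, 121], [33, 119], [34, 118], [35, 117], [36, 118], [37, 119], [38, 120], [39, 120], [40, 121], [41, 122], [42, 122], [43, 122], [44, 123], [45, 123]]
green [300 241  10  16 114] [30
[... 970 characters left out ...]
07], [5, 107], [6, 108], [7, 110], [8, 114], [9, 119], [10, 125], [11, 131], [12, 137], [13, 143], [14, 148], [15, 152], [16, 154], [17, 155], [18, 155], [19, 154], [20, 152], [21, 150], [22, 148], [23, 146], [24, 145], [25, 144], [26, 144], [27, 145], [28, 146], [29, 147], [30, 147], [31, 147], [32, 146], [33, 144], [34, 142], [35, 138], [36, 134], [37, 129], [38, 124], [39, 118], [40, 112], [41, 106], [42, 100], [43, 95], [44, 91], [45, 86]]
green [281 185  11   6  37] [286.2 187.6] [453.7  25.7  50. ]
red [   0   84   42   46 1404] [ 16.2 107.8] [-833.6 -256.6   98. ]
red [442 176  21  11 151] [452.9 180.3] [906.5 350.9  98. ]
red [329 232  22  15 148] [339.3 239.3] [ 792.  -152.7   98. ]
```

```bash
cat >> h.py <<'E'
def plan(xyz,yaw,n=None,start=None,vmax=38):
    """print rows (tool frame) from measured pose to a tool-down pose at xyz mm, yaw deg"""
    if start is None:
        s=sensors.state(); start=(s['ee_pos'],R.from_euler('xyz',s['ee_rot'],degrees=True))
    p,r=np.array(start[0],float),start[1]
    g=R.from_euler('xyz',[180,0,yaw],degrees=True); w=(r.inv()*g).as_rotvec(); d=np.array(xyz,float)-p
    n=n or int(max(np.ceil(np.linalg.norm(d)/vmax),np.ceil(np.linalg.norm(w)/.115),1)); n=-(-n//5)*5 if n>5 else n
    rows=[]
    for i in range(n):
        t=r.inv().apply((np.array(xyz)-p)/(n-i))/10; t=np.round(t,2)
        k=np.round((r.inv()*g).as_rotvec()/(n-i),3); rows.append([*t,*k]); p=p+r.apply(t*10); r=r*R.from_rotvec(k)
    for i in range(0,n,5): print([float(v)+0 for q in rows[i:i+5] for v in q])
    return p,r
E
python3 -c "
from h import *
e=plan((579.5,-222,130),99.5)
print(e[0],e[1].as_euler('xyz',degrees=True))
plan((579.5,-222,36),99.5,start=e)
"
```

```text
[2.99, -0.98, 0.65, 0.0, 0.0, -0.089, 3.07, -0.71, 0.65, 0.0, 0.0, -0.089, 3.12, -0.43, 0.65, 0.0, 0.0, -0.089, 3.15, -0.15, 0.65, 0.0, 0.0, -0.089, 3.15, 0.13, 0.65, 0.0, 0.0, -0.09]
[3.12, 0.41, 0.65, 0.0, 0.0, -0.089, 3.07, 0.68, 0.66, 0.0, 0.0, -0.09, 3.0, 0.96, 0.65, 0.0, 0.0, -0.089, 2.9, 1.22, 0.66, 0.0, 0.0, -0.09, 2.78, 1.48, 0.65, 0.0, 0.0, -0.089]
[2.64, 1.72, 0.66, 0.0, 0.0, -0.09, 2.48, 1.95, 0.65, 0.0, 0.0, -0.089, 2.29, 2.16, 0.66, 0.0, 0.0, -0.09, 2.09, 2.36, 0.65, 0.0, 0.0, -0.089, 1.88, 2.53, 0.66, 0.0, 0.0, -0.09]
[ 579.46609117 -221.9748183   129.95776006] [1.79999757e+02 5.43003207e-03 9.95104890e+01]
[0.0, 0.0, 3.13, 0.0, 0.0, 0.0, 0.0, 0.0, 3.13, 0.0, 0.0, 0.0, 0.0, 0.0, 3.14, 0.0, 0.0, 0.0]
```

>>> step_arm(
  plan=[2.99,-0.98,0.65,0.0,0.0,-0.089,3.07,-0.71,0.65,0.0,0.0,-0.089,3.12,-0.43,0.65,0.0,0.0,-0.089,3.15,-0.15,0.65,0.0,0.0,-0.089,3.15,0.13,0.65,0.0,0.0,-0.09],
)

```text
time_s: 2.52
ee_pos: [341.9, -426.8, 195.3]
ee_rot: [180.0, 0.0, 48.5]
force: [0.6, -0.3, 0.1]
gripper_width: 91.3
gripper_force: 0.0
```

>>> step_arm(
  plan=[3.12,0.41,0.65,0.0,0.0,-0.089,3.07,0.68,0.66,0.0,0.0,-0.09,3.0,0.96,0.65,0.0,0.0,-0.089,2.9,1.22,0.66,0.0,0.0,-0.09,2.78,1.48,0.65,0.0,0.0,-0.089],
)

```text
time_s: 2.93
ee_pos: [461.3, -323.8, 162.6]
ee_rot: [180.0, 0.0, 74.1]
force: [0.6, 0.2, 0.0]
gripper_width: 91.5
gripper_force: 0.0
```

>>> step_arm(
  plan=[2.64,1.72,0.66,0.0,0.0,-0.09,2.48,1.95,0.65,0.0,0.0,-0.089,2.29,2.16,0.66,0.0,0.0,-0.09,2.09,2.36,0.65,0.0,0.0,-0.089,1.88,2.53,0.66,0.0,0.0,-0.09],
)

```text
time_s: 3.35
ee_pos: [580.6, -220.8, 129.7]
ee_rot: [180.0, 0.0, 99.8]
force: [-0.9, -1.3, -0.4]
gripper_width: 91.2
gripper_force: 0.0
```

>>> step_arm(
  plan=[0,0,0,0,0,0,0,0,0,0,0,0],
)

```text
time_s: 3.52
ee_pos: [580.1, -220.7, 129.2]
ee_rot: [-179.9, -0.0, 99.6]
force: [0.6, -0.0, 1.0]
gripper_width: 90.9
gripper_force: 0.0
```

>>> step_arm(
  plan=[0,0,3.1,0,0,0,0,0,3.1,0,0,0,0,0,3.1,0,0,0,0,0,0.1,0,0,0],
)

```text
time_s: 3.85
ee_pos: [574.7, -221.5, 30.9]
ee_rot: [-179.4, -0.3, 99.4]
force: [-1.3, 0.1, -0.5]
gripper_width: 90.8
gripper_force: 0.0
```

>>> step_arm(
  plan=[0,0,0,0,0,0,0,0,0,0,0,0,0,0,0,0,0,0,0,0,0,0,0,0,0,0,0,0,0,0],
  hand=1.5,
  newtons=40,
)

```text
time_s: 4.27
ee_pos: [580.3, -222.5, 37.7]
ee_rot: [179.8, 0.1, 99.5]
force: [-0.7, -0.4, -0.0]
gripper_width: 60.7
gripper_force: 0.0
```

>>> step_arm(
  plan=[0,0,0,0,0,0,0,0,0,0,0,0,0,0,0,0,0,0],
)

```text
time_s: 4.52
ee_pos: [579.6, -222.0, 36.3]
ee_rot: [180.0, 0.0, 99.5]
force: [0.3, -0.1, -0.7]
gripper_width: 40.6
gripper_force: 0.0
```

>>> step_arm(
  plan=[0,0,0,0,0,0,0,0,0,0,0,0,0,0,0,0,0,0,0,0,0,0,0,0,0,0,0,0,0,0],
)

```text
time_s: 4.93
ee_pos: [579.5, -221.9, 35.9]
ee_rot: [-180.0, 0.0, 99.5]
force: [0.4, -0.4, 0.3]
gripper_width: 25.8
gripper_force: 40.0
```

```bash
python3 -c "
from h import *
q=[]
s=sensors.state();print(s['ee_pos'],s['ee_rot'],s['gripper_width'],s['gripper_force'])
# pre-insert: tester O=(470.2,107.6), yaw -11
O=np.array([470.2,107.6]);t=np.radians(-11);ly=np.array([-np.sin(t),np.cos(t)])
c=O-60*ly;print(c)
g=R.from_euler('xyz',[180,0,99.5],degrees=True)
e=plan((580,-222,120),99.5,start=((580,-222,36),g),n=4)
e=plan((c[0],c[1],160),79,start=e,vmax=32)
"
```

```text
[ 579.4886262  -221.9214526    35.92630193] [-1.79996682e+02  3.07547645e-04  9.95101564e+01] 25.784236382301827 39.99823451042175
[458.75146028  48.70236899]
[0.0, 0.0, -2.1, 0.0, 0.0, 0.0, 0.0, 0.0, -2.1, 0.0, 0.0, 0.0, 0.0, 0.0, -2.1, 0.0, 0.0, 0.0, 0.0, 0.0, -2.1, 0.0, 0.0, 0.0]
[2.87, -0.75, -0.4, 0.0, 0.0, 0.036, 2.84, -0.85, -0.4, 0.0, 0.0, 0.036, 2.81, -0.95, -0.4, 0.0, 0.0, 0.036, 2.77, -1.05, -0.4, 0.0, 0.0, 0.036, 2.73, -1.15, -0.4, 0.0, 0.0, 0.036]
[2.69, -1.25, -0.4, 0.0, 0.0, 0.036, 2.64, -1.35, -0.4, 0.0, 0.0, 0.035, 2.6, -1.44, -0.4, 0.0, 0.0, 0.036, 2.54, -1.54, -0.4, 0.0, 0.0, 0.035, 2.49, -1.62, -0.4, 0.0, 0.0, 0.036]
```

>>> step_arm(
  plan=[0,0,-2.1,0,0,0,0,0,-2.1,0,0,0,0,0,-2.1,0,0,0,0,0,-2.1,0,0,0],
)

```text
time_s: 5.27
ee_pos: [579.1, -221.8, 120.3]
ee_rot: [-179.9, -0.0, 99.5]
force: [0.2, -0.9, -1.8]
gripper_width: 25.5
gripper_force: 40.0
```

>>> step_arm(
  plan=[2.87,-0.75,-0.4,0.0,0.0,0.036,2.84,-0.85,-0.4,0.0,0.0,0.036,2.81,-0.95,-0.4,0.0,0.0,0.036,2.77,-1.05,-0.4,0.0,0.0,0.036,2.73,-1.15,-0.4,0.0,0.0,0.036],
)

```text
time_s: 5.68
ee_pos: [517.9, -85.6, 139.8]
ee_rot: [-180.0, -0.0, 89.1]
force: [0.0, -0.4, -0.3]
gripper_width: 26.4
gripper_force: 40.0
```

>>> step_arm(
  plan=[2.69,-1.25,-0.4,0.0,0.0,0.036,2.64,-1.35,-0.4,0.0,0.0,0.035,2.6,-1.44,-0.4,0.0,0.0,0.036,2.54,-1.54,-0.4,0.0,0.0,0.035,2.49,-1.62,-0.4,0.0,0.0,0.036],
)

```text
time_s: 6.1
ee_pos: [457.1, 49.8, 159.9]
ee_rot: [-180.0, 0.0, 78.9]
force: [1.1, -0.5, -0.9]
gripper_width: 25.9
gripper_force: 40.0
```

>>> step_arm(
  plan=[0,0,0,0,0,0,0,0,0,0,0,0,0,0,0,0,0,0],
)

```text
time_s: 6.35
ee_pos: [458.3, 48.5, 159.9]
ee_rot: [180.0, 0.0, 79.1]
force: [-0.5, -0.4, -1.0]
gripper_width: 26.1
gripper_force: 40.0
```

```bash
python3 - <<'E'
from h import *
import pickle
s=sensors.state();print(s['ee_pos'],s['ee_rot'],s['gripper_width'],s['gripper_force'])
P={}
for n in('top','scene'):
    fs=[grab(n) for _ in range(4)]; p=dict(fs[0]); p['img']=np.mean([f['img'] for f in fs],0).astype(np.uint8); P[n]=p
pickle.dump(P,open('avg2.pkl','wb'))
ims=[]
for n,(w,h) in(('top',(80,60)),('scene',(80,60))):
    c=pix(P[n],[458.8,48.7,140]).round().astype(int); print(n,c)
    ims.append(cv2.resize(P[n]['img'][c[1]-30:c[1]+30,c[0]-40:c[0]+40],(400,300),interpolation=cv2.INTER_CUBIC))
cv2.imwrite('pics/held.png',np.hstack(ims)[...,::-1])
E
```

```text
[458.32476262  48.5250498  159.89112402] [1.79974842e+02 2.79123686e-02 7.90527033e+01] 26.071334396763305 39.99784290790558
top [293 243]
scene [291 162]
```

View pics/held.png

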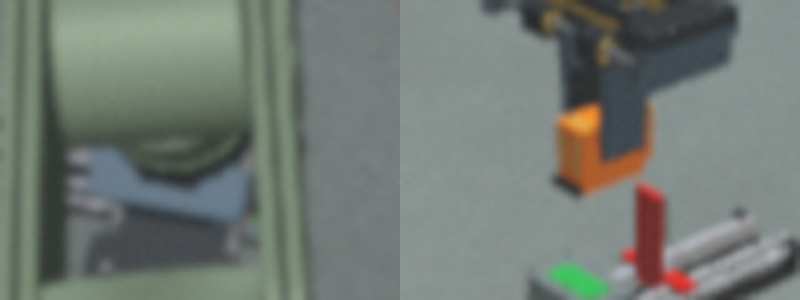

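```bash
cat > fit2.py <<'E'
from h import *
import pickle
def soft(p,o,w,h,kind):
    g=p['img'][o[1]:o[1]+h,o[0]:o[0]+w].astype(np.float32)
    if kind=='o': f=(g[...,0]-g[...,2])   # orange: large R-B
    else: f=(g[...,0]-np.maximum(g[...,1],g[...,2]))
    return f
def fit(p,b,q0,kind,yaw,vmaxz=None,pad=8):
    P=boxpts(b); uv=np.array([pix(p,X) for X in place(P,(q0[0],q0[1],yaw))])
    o=np.floor(uv.min(0)-pad).astype(int); w,h=(np.ceil(uv.max(0)+pad)-o).astype(int)
    f=soft(p,o,w,h,kind); hi=np.percentile(f,97)
    m=((f-f.min())>0.45*(hi-np.median(f[:3]))).astype(np.uint8) if kind=='o' else (f>0.4*np.percentile(f,95)).astype(np.uint8)
    W=np.ones((h,w))
    if vmaxz is not None:
        c=pix(p,[q0[0],q0[1],vmaxz])[1]-o[1]; W[int(c):]=0
    m[W==0]=0
    n,l,st,ce=cv2.connectedComponentsWithStats(m); keep=np.zeros_like(m)
    for i in range(1,n):
        if st[i,4]>6: keep[l==i]=1
    cn=np.argwhere(keep)[:,::-1].astype(np.int32); hull=np.zeros_like(m); cv2.fillConvexPoly(hull,cv2.convexHull(cn),1)
    c=lambda q:(W*np.abs(sil(p,place(P,(q[0],q[1],yaw)),o,(w,h))-hull)).sum()
    r=minimize(c,q0,method='Nelder-Mead',options=dict(initial_simplex=np.array(q0)+np.array([[0,0],[6,0],[0,6]])))
    return r.x,r.fun,hull.sum()
E
python3 - <<'E'
from fit2 import *
from scipy.optimize import minimize_scalar
A=pickle.load(open('avg.pkl','rb'));B=pickle.load(open('avg2.pkl','rb'))
yaw=np.radians(-11)
a=fit(B['scene'],(-13,13,-30,30,124,170),(458.3,48.5),'o',yaw); print('pack',a)
for p in(A['scene'],B['scene']):
    r=fit(p,(-13.5,13.5,0,6,45,98),(462,84),'r',yaw,vmaxz=52); print('foll scene',r)
ly=np.array([np.sin(-yaw),np.cos(yaw)]);lx=np.array([np.cos(yaw),np.sin(yaw)])
d=r[0]-a[0]; print('follower-pack local x,y',d@lx,d@ly,'pack fit - tcp local',(a[0]-[458.3,48.5])@lx,(a[0]-[458.3,48.5])@ly)
F=r[0]-(a[0]-[458.3,48.5]); print('follower est in robot frame',F)
print('top-line local x at follower', (np.array([470.2,107.6])-F)@lx)
E
```

```text
pack (array([473.2502604 ,  34.42468762]), np.float64(166.4549019607843), np.uint64(418))
foll scene (array([463.0745945 ,  89.37841988]), np.float64(6.352941176470589), np.uint64(74))
foll scene (array([441.45629883, 102.84649658]), np.float64(186.4470588235294), np.uint64(279))
follower-pack local x,y -44.265313578332865 61.09813374717103 pack fit - tcp local 17.361278223098868 -10.964065076131803
follower est in robot frame [426.50603843 116.92180896]
top-line local x at follower 44.669865434606244
```

```bash
python3 - <<'E'
from fit2 import *
import fit2
B=pickle.load(open('avg2.pkl','rb'));p=B['scene'];yaw=np.radians(-11)
ly=np.array([np.sin(-yaw),np.cos(yaw)]);lx=np.array([np.cos(yaw),np.sin(yaw)]);t=np.array([458.3,48.5])
P=boxpts((-13,13,-30,30,124,170)); o=np.array([270,120]);w,h=60,50  # region
hsv=cv2.cvtColor(p['img'][o[1]:o[1]+h,o[0]:o[0]+w],cv2.COLOR_RGB2HSV).astype(float)
for th in(110,140,165):
    m=((hsv[...,1]>th)&(hsv[...,0]>6)&(hsv[...,0]<28)&(hsv[...,2]>80)).astype(np.uint8)
    n,l,st,ce=cv2.connectedComponentsWithStats(m); i=1+np.argmax(st[1:,4]); m=(l==i).astype(np.uint8)
    hull=np.zeros_like(m); cv2.fillConvexPoly(hull,cv2.convexHull(np.argwhere(m)[:,::-1].astype(np.int32)),1)
    f=lambda q:np.abs(sil(p,place(P,(q[0],q[1],yaw)),o,(w,h))-hull).sum()
    r=minimize(f,t,method='Nelder-Mead',options=dict(initial_simplex=t+np.array([[0,0],[6,0],[0,6]])))
    d=r.x-t; print(th,r.x,r.fun,m.sum(),hull.sum(),'bias local',d@lx,d@ly)
    F=np.array([463.07,89.38])-d; print(' follower face robot frame',F,'topline - it (x)',(np.array([470.2,107.6])-F)@lx)
E
```

```text
110 [458.38066202  46.76004267] 63.741176470588236 174 252 bias local 0.41117954316949556 -1.6925983746307538
 follower face robot frame [462.98933798  91.11995733] topline - it (x) 3.933641465390689
140 [457.0897644  49.7263031] 89.21568627450979 150 215 bias local -1.4219898217681648 0.9728486204962529
 follower face robot frame [464.2802356  88.1536969] topline - it (x) 2.100472100453029
165 [456.35473428  44.59303728] 108.49411764705883 107 190 bias local -1.1640420829094327 -4.20635500933525
 follower face robot frame [465.01526572  93.28696272] topline - it (x) 2.3584198393117606
```

```bash
python3 - <<'E'
from fit2 import *
B=pickle.load(open('avg2.pkl','rb'));p=B['scene'];yaw=np.radians(-11)
k=11;o=np.array([272,138]);w,h=72,54
im=cv2.resize(p['img'][o[1]:o[1]+h,o[0]:o[0]+w],(w*k,h*k),interpolation=cv2.INTER_CUBIC)[...,::-1].copy()
def wire(b,q,col):
    P=boxpts(b); U=np.array([(pix(p,X)-o+.5)*k for X in place(P,q)])
    for i in range(8):
        for j in(1,2,4):
            if not i&j: cv2.line(im,*[tuple(int(v) for v in U[a]) for a in(i,i|j)],col,1,cv2.LINE_AA)
wire((-13,13,-30,30,124,170),(458.3,48.5,yaw),(255,255,0))
wire((-13.5,13.5,0,6,23,98),(463.07,89.38,yaw),(255,255,0))
O=np.array([463.07,89.38])+20*np.array([np.sin(-yaw),np.cos(yaw)])
wire((-33,33,-100,-57,0,50),(O[0],O[1],yaw),(255,0,255))
cv2.imwrite('pics/ov.png',im)
E
```

```text
(no output)
```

View pics/ov.png

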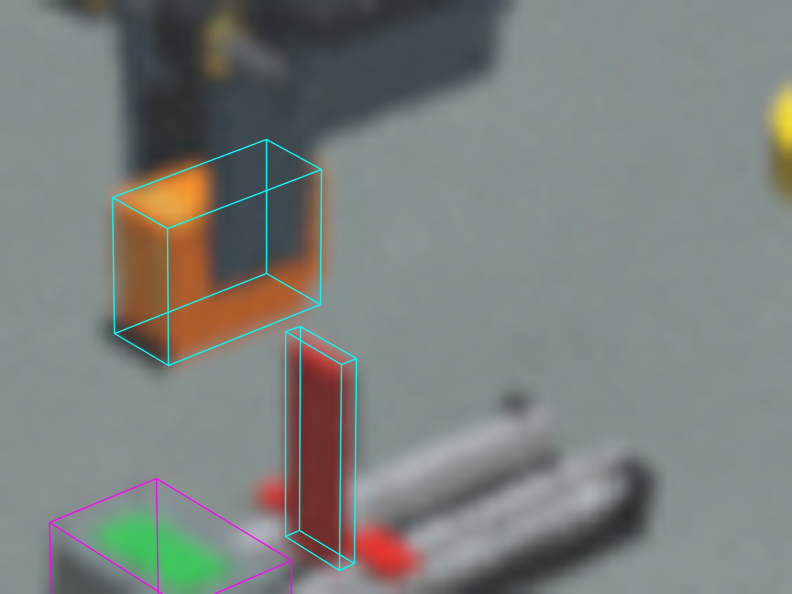

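The view shows the pack held squarely, contacts towards the head (left), with the predicted box matching to under a pixel. The follower top is at about (300,169). I'll shift across slightly and lower to just in front of the follower.

>>> step_arm(
  plan=[0,-0.13,2.0,0,0,0,0,-0.13,2.0,0,0,0,0,0,1.5,0,0,0,0,0,0.8,0,0,0,0,0,0.3,0,0,0],
)

```text
time_s: 7.17
ee_pos: [454.9, 49.0, 92.7]
ee_rot: [-179.9, 0.0, 79.0]
force: [0.7, 0.0, -1.6]
gripper_width: 25.8
gripper_force: 40.0
```

>>> step_arm(
  plan=[0,0,0,0,0,0,0,0,0,0,0,0,0,0,0,0,0,0],
)

```text
time_s: 7.42
ee_pos: [456.5, 49.3, 94.8]
ee_rot: [179.9, -0.0, 79.0]
force: [1.6, -0.2, -0.5]
gripper_width: 25.9
gripper_force: 40.0
```

```bash
cat > wire.py <<'E'
from fit2 import *
def look(fn,c,boxes,k=13,w=60,h=44):
    fs=[grab('scene') for _ in range(4)]; p=dict(fs[0]); p['img']=np.mean([f['img'] for f in fs],0).astype(np.uint8)
    o=(pix(p,c)-[w/2,h/2]).round().astype(int)
    im=cv2.resize(p['img'][o[1]:o[1]+h,o[0]:o[0]+w],(w*k,h*k),interpolation=cv2.INTER_CUBIC)[...,::-1].copy()
    for b,q in boxes:
        U=np.array([(pix(p,X)-o+.5)*k for X in place(boxpts(b),q)])
        for i in range(8):
            for j in(1,2,4):
                if not i&j: cv2.line(im,*[tuple(int(v) for v in U[a]) for a in(i,i|j)],(255,255,0),1,cv2.LINE_AA)
    cv2.imwrite('pics/'+fn,im); return p
E
python3 - <<'E'
from wire import *
s=sensors.state(); e=s['ee_pos']; print(e,s['ee_rot'],s['force'])
y=np.radians(-11)
p=look('pre.png',(460,75,60),[((-13,13,-30,30,e[2]-36,e[2]+10),(e[0],e[1],y)),((-13.5,13.5,0,6,23,98),(463.5,89,y))])
pickle.dump(p,open('pre.pkl','wb'))
E
```

```text
[456.4578908   49.27940613  94.79375981] [ 1.79884535e+02 -2.56304973e-02  7.89982440e+01] [ 1.56726017 -0.18402182 -0.48289983]
```

View pics/pre.png

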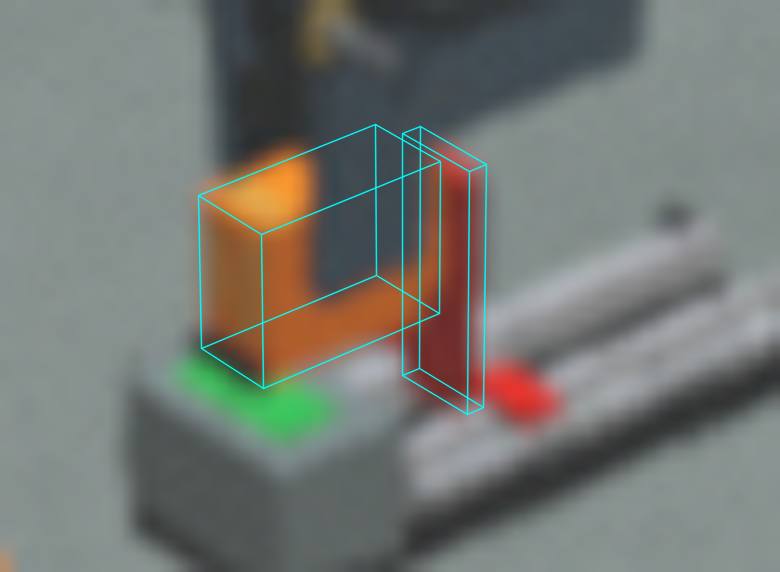

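Pack is aligned within about 1 mm of the follower (follower right edge at zoomed (486,165)). Now I push it back gently.

>>> step_arm(
  plan=[0.2,-0.06,0,0,0,0,0.2,0,0,0,0,0,0.2,0,0,0,0,0,0.1,0,0,0,0,0],
)

```text
time_s: 7.95
ee_pos: [456.3, 55.7, 94.1]
ee_rot: [180.0, 0.1, 79.1]
force: [-1.1, -5.3, 2.2]
gripper_width: 25.8
gripper_force: 40.0
```

>>> step_arm(
  plan=[0.1,0,0,0,0,0,0.1,0,0,0,0,0],
)

```text
time_s: 8.12
ee_pos: [456.6, 57.6, 94.1]
ee_rot: [180.0, 0.1, 79.0]
force: [-1.6, -5.0, 2.0]
gripper_width: 25.9
gripper_force: 40.0
```

>>> step_arm(
  plan=[0.1,0,0,0,0,0,0.1,0,0,0,0,0],
)

```text
time_s: 8.28
ee_pos: [457.0, 59.5, 94.1]
ee_rot: [-180.0, 0.1, 79.0]
force: [-1.6, -4.5, 1.2]
gripper_width: 25.6
gripper_force: 40.0
```

>>> step_arm(
  plan=[0.1,0,0,0,0,0,0.1,0,0,0,0,0],
)

```text
time_s: 8.45
ee_pos: [457.4, 61.5, 94.1]
ee_rot: [180.0, 0.1, 79.0]
force: [-0.7, -4.6, 2.2]
gripper_width: 25.6
gripper_force: 40.0
```

>>> step_arm(
  plan=[0.1,0,0,0,0,0,0.1,0,0,0,0,0],
)

```text
time_s: 8.62
ee_pos: [457.7, 63.4, 94.1]
ee_rot: [-180.0, 0.1, 79.0]
force: [-1.2, -5.4, 1.8]
gripper_width: 25.9
gripper_force: 40.0
```

>>> step_arm(
  plan=[0.1,0,0,0,0,0,0.1,0,0,0,0,0],
)

```text
time_s: 8.78
ee_pos: [458.1, 65.4, 94.1]
ee_rot: [-180.0, 0.1, 79.0]
force: [-0.9, -4.9, 1.9]
gripper_width: 25.5
gripper_force: 40.0
```

>>> step_arm(
  plan=[-0.2,0,0,0,0,0,-0.2,0,0,0,0,0,-0.2,0,0,0,0,0,-0.2,0,0,0,0,0,-0.1,0,0,0,0,0],
)

```text
time_s: 9.2
ee_pos: [456.5, 56.8, 93.9]
ee_rot: [-180.0, 0.0, 79.0]
force: [-0.2, -3.9, 0.7]
gripper_width: 26.1
gripper_force: 40.0
```

>>> step_arm(
  plan=[-0.1,0,0,0,0,0,0,0,0,0,0,0],
)

```text
time_s: 9.37
ee_pos: [456.3, 55.9, 93.9]
ee_rot: [-180.0, 0.0, 79.0]
force: [-1.6, -3.8, 1.2]
gripper_width: 25.4
gripper_force: 40.0
```

>>> step_arm(
  plan=[-0.1,0,0,0,0,0,0,0,0,0,0,0],
)

```text
time_s: 9.53
ee_pos: [456.1, 55.1, 93.9]
ee_rot: [180.0, 0.0, 79.0]
force: [-1.5, -5.3, 1.8]
gripper_width: 25.8
gripper_force: 40.0
```

>>> step_arm(
  plan=[-0.1,0,0,0,0,0,0,0,0,0,0,0],
)

```text
time_s: 9.7
ee_pos: [456.1, 54.7, 93.8]
ee_rot: [180.0, -0.1, 79.0]
force: [-0.4, -1.3, -0.8]
gripper_width: 26.0
gripper_force: 40.0
```

>>> step_arm(
  plan=[-0.1,0,0,0,0,0,0,0,0,0,0,0],
)

```text
time_s: 9.87
ee_pos: [455.9, 53.7, 93.8]
ee_rot: [180.0, -0.1, 79.0]
force: [0.0, -0.3, -1.5]
gripper_width: 25.8
gripper_force: 40.0
```

>>> step_arm(
  plan=[-0.1,0,0,0,0,0,0,0,0,0,0,0],
)

```text
time_s: 10.03
ee_pos: [455.6, 52.5, 93.9]
ee_rot: [-180.0, -0.0, 79.0]
force: [0.4, -0.0, -1.2]
gripper_width: 25.7
gripper_force: 40.0
```

>>> step_arm(
  plan=[-0.1,0,0,0,0,0,0,0,0,0,0,0],
)

```text
time_s: 10.2
ee_pos: [455.3, 51.3, 93.9]
ee_rot: [-180.0, -0.0, 79.0]
force: [-0.3, -0.6, -0.9]
gripper_width: 25.8
gripper_force: 40.0
```

>>> step_arm(
  plan=[0.4,0,0,0,0,0,0.4,0,0,0,0,0,0.4,0,0,0,0,0,0.4,0,0,0,0,0,0.4,0,0,0,0,0],
)

```text
time_s: 10.62
ee_pos: [458.9, 70.1, 93.9]
ee_rot: [-180.0, 0.2, 79.1]
force: [-0.6, -6.8, 0.6]
gripper_width: 25.8
gripper_force: 40.0
```

>>> step_arm(
  plan=[0.4,0,0,0,0,0,0.4,0,0,0,0,0,0.4,0,0,0,0,0,0.4,0,0,0,0,0,0.57,0,0,0,0,0],
)

```text
time_s: 11.03
ee_pos: [462.9, 91.0, 94.0]
ee_rot: [-180.0, 0.2, 79.1]
force: [-0.8, -8.2, 0.6]
gripper_width: 25.8
gripper_force: 40.0
```

>>> step_arm(
  plan=[0,0,0.6,0,0,0,0,0,0.6,0,0,0,0,0,0.6,0,0,0,0,0,0.4,0,0,0,0,0,0.2,0,0,0],
)

```text
time_s: 11.45
ee_pos: [462.7, 91.5, 69.6]
ee_rot: [-179.9, 0.1, 79.1]
force: [-0.7, -5.7, 2.8]
gripper_width: 26.1
gripper_force: 40.0
```

>>> step_arm(
  plan=[0,0,0,0,0,0,0,0,0,0,0,0],
)

```text
time_s: 11.62
ee_pos: [462.6, 91.4, 69.4]
ee_rot: [-179.9, 0.2, 79.1]
force: [-0.5, -5.4, -4.4]
gripper_width: 25.8
gripper_force: 40.0
```

>>> step_arm(
  plan=[0,0,0.15,0,0,0,0,0,0.15,0,0,0],
)

```text
time_s: 11.78
ee_pos: [462.8, 91.4, 66.9]
ee_rot: [-179.9, 0.1, 79.1]
force: [-1.2, -5.9, 2.3]
gripper_width: 25.5
gripper_force: 40.0
```

>>> step_arm(
  plan=[0,0,0.1,0,0,0,0,0,0.1,0,0,0],
)

```text
time_s: 11.95
ee_pos: [462.9, 91.4, 65.0]
ee_rot: [-180.0, 0.1, 79.1]
force: [-1.5, -5.7, 1.6]
gripper_width: 25.6
gripper_force: 40.0
```

>>> step_arm(
  plan=[0,0,0.1,0,0,0,0,0,0.1,0,0,0],
)

```text
time_s: 12.12
ee_pos: [462.9, 91.4, 63.0]
ee_rot: [-180.0, 0.1, 79.1]
force: [-1.0, -6.1, 2.3]
gripper_width: 25.5
gripper_force: 40.0
```

>>> step_arm(
  plan=[0,0,0.1,0,0,0,0,0,0,0,0,0],
)

```text
time_s: 12.28
ee_pos: [463.0, 91.4, 62.8]
ee_rot: [-180.0, 0.1, 79.1]
force: [-2.7, -6.9, 7.9]
gripper_width: 25.9
gripper_force: 40.0
```

```bash
python3 -c "
from h import *
s=sensors.state();print(s['force'],s['torque'])"
```

```text
[-2.65552436 -6.92733314  7.89891667] [-1.02790156  0.57011206  0.09579207]
```

>>> step_arm(
  plan=[0,0,-0.2,0,0,0,0,0,0,0,0,0],
)

```text
time_s: 12.45
ee_pos: [462.7, 91.4, 64.0]
ee_rot: [-179.9, 0.1, 79.1]
force: [-1.8, -7.3, 2.2]
gripper_width: 25.6
gripper_force: 40.0
```

```bash
python3 -c "
from h import *
s=sensors.state();print(s['ee_pos'],s['ee_rot'],s['force'],s['torque'])"
```

```text
[462.65313435  91.38043835  63.97233772] [-1.79939853e+02  1.47961246e-01  7.90758820e+01] [-1.80141959 -7.34155054  2.24832567] [-0.9577465   0.18717331  0.07066201]
```

Contact at pack bottom 27 mm, so it is on a wall top. The torque change says the −x wall, so I shift +x by 2.5 mm and feel again.

>>> step_arm(
  plan=[0,0.15,0,0,0,0,0,0.1,0,0,0,0,0,0,0,0,0,0],
)

```text
time_s: 12.7
ee_pos: [463.8, 90.9, 63.4]
ee_rot: [-179.8, 0.2, 79.1]
force: [-4.0, -5.4, 0.2]
gripper_width: 25.3
gripper_force: 40.0
```

>>> step_arm(
  plan=[0,0,0.1,0,0,0,0,0,0.1,0,0,0,0,0,0,0,0,0],
)

```text
time_s: 12.95
ee_pos: [464.2, 90.9, 62.7]
ee_rot: [-179.8, 0.2, 79.1]
force: [-4.3, -6.3, 10.2]
gripper_width: 26.2
gripper_force: 40.0
```

```bash
python3 -c "
from h import *
s=sensors.state();print(s['ee_pos'],s['ee_rot'],s['force'],s['torque'])"
```

```text
[464.18231245  90.90939005  62.69902128] [-1.79815377e+02  1.75912388e-01  7.90694108e+01] [-4.25464108 -6.30662965 10.22184359] [-1.03028046  1.0423261   0.04705534]
```

>>> step_arm(
  plan=[0,0,-0.2,0,0,0,0,0.1,0,0,0,0,0,0.05,0,0,0,0,0,0,0.1,0,0,0,0,0,0.1,0,0,0],
)

```text
time_s: 13.37
ee_pos: [466.0, 90.6, 61.8]
ee_rot: [-179.9, 0.2, 79.1]
force: [-2.1, -6.0, 2.2]
gripper_width: 25.6
gripper_force: 40.0
```

>>> step_arm(
  plan=[0,0,0,0,0,0],
)

```text
time_s: 13.45
ee_pos: [466.0, 90.6, 61.7]
ee_rot: [-179.9, 0.2, 79.1]
force: [-1.5, -6.2, -0.1]
gripper_width: 25.7
gripper_force: 40.0
```

```bash
python3 -c "
from h import *
s=sensors.state();print(s['ee_pos'],s['ee_rot'],s['force'],s['torque'])"
```

```text
[466.0477593   90.60575338  61.68467549] [-1.79864532e+02  1.67157582e-01  7.90778063e+01] [-1.46798066 -6.152289   -0.08664631] [-0.96918209  0.23097194  0.02314773]
```

It is inside the walls now (61.7, no vertical force). I lower on, feeling for the floor.

>>> step_arm(
  plan=[0,0,0.1,0,0,0,0,0,0.1,0,0,0],
)

```text
time_s: 13.62
ee_pos: [466.4, 90.6, 59.9]
ee_rot: [-179.9, 0.2, 79.1]
force: [-0.9, -5.9, 1.3]
gripper_width: 26.0
gripper_force: 40.0
```

>>> step_arm(
  plan=[0,0,0.1,0,0,0,0,0,0.1,0,0,0],
)

```text
time_s: 13.78
ee_pos: [466.6, 90.7, 58.0]
ee_rot: [-179.9, 0.1, 79.1]
force: [-1.6, -6.0, 2.4]
gripper_width: 25.9
gripper_force: 40.0
```

>>> step_arm(
  plan=[0,0,0.1,0,0,0],
)

```text
time_s: 13.87
ee_pos: [466.7, 90.7, 57.0]
ee_rot: [-179.9, 0.1, 79.1]
force: [-1.4, -6.4, 2.1]
gripper_width: 25.9
gripper_force: 40.0
```

>>> step_arm(
  plan=[0,0,0.1,0,0,0],
)

```text
time_s: 13.95
ee_pos: [466.8, 90.7, 56.0]
ee_rot: [-180.0, 0.1, 79.1]
force: [-0.4, -6.3, 2.6]
gripper_width: 25.8
gripper_force: 40.0
```

>>> step_arm(
  plan=[0,0,0.1,0,0,0],
)

```text
time_s: 14.03
ee_pos: [466.8, 90.7, 55.0]
ee_rot: [-180.0, 0.1, 79.1]
force: [-0.9, -6.4, 1.2]
gripper_width: 25.8
gripper_force: 40.0
```

>>> step_arm(
  plan=[0,0,0.1,0,0,0],
)

```text
time_s: 14.12
ee_pos: [466.8, 90.7, 54.0]
ee_rot: [-180.0, 0.1, 79.1]
force: [-1.0, -6.3, 2.5]
gripper_width: 26.1
gripper_force: 40.0
```

>>> step_arm(
  plan=[0,0,0.1,0,0,0],
)

```text
time_s: 14.2
ee_pos: [466.8, 90.7, 53.0]
ee_rot: [-180.0, 0.1, 79.1]
force: [-1.3, -5.5, 2.6]
gripper_width: 25.7
gripper_force: 40.0
```

>>> step_arm(
  plan=[0,0,0.1,0,0,0],
)

```text
time_s: 14.28
ee_pos: [466.9, 90.7, 52.1]
ee_rot: [-180.0, 0.1, 79.1]
force: [-0.4, -6.1, 2.5]
gripper_width: 26.1
gripper_force: 40.0
```

>>> step_arm(
  plan=[0,0,0.1,0,0,0],
)

```text
time_s: 14.37
ee_pos: [466.9, 90.7, 51.0]
ee_rot: [-180.0, 0.1, 79.1]
force: [-1.1, -6.2, 1.8]
gripper_width: 26.3
gripper_force: 40.0
```

>>> step_arm(
  plan=[0,0,0.1,0,0,0],
)

```text
time_s: 14.45
ee_pos: [466.9, 90.7, 50.0]
ee_rot: [-180.0, 0.1, 79.1]
force: [-1.9, -7.1, 2.0]
gripper_width: 25.9
gripper_force: 40.0
```

>>> step_arm(
  plan=[0,0,0.1,0,0,0],
)

```text
time_s: 14.53
ee_pos: [466.9, 90.7, 49.0]
ee_rot: [-180.0, 0.1, 79.1]
force: [0.1, -6.3, 1.7]
gripper_width: 25.6
gripper_force: 40.0
```

>>> step_arm(
  plan=[0,0,0.1,0,0,0],
)

```text
time_s: 14.62
ee_pos: [466.9, 90.7, 48.4]
ee_rot: [-180.0, 0.1, 79.1]
force: [-4.3, -5.7, 16.9]
gripper_width: 25.7
gripper_force: 40.0
```

>>> step_arm(
  plan=[0,0,0.1,0,0,0],
)

```text
time_s: 14.7
ee_pos: [466.9, 90.7, 48.4]
ee_rot: [-180.0, 0.1, 79.1]
force: [-7.5, -7.5, 24.6]
gripper_width: 25.7
gripper_force: 40.0
```

Floor found: TCP at 48.4, so the floor is about 12.4 mm. I ease the press and slide the pack towards the head.

>>> step_arm(
  plan=[0,0,-0.12,0,0,0,0,0,0,0,0,0],
)

```text
time_s: 14.87
ee_pos: [466.9, 90.7, 48.5]
ee_rot: [-180.0, 0.1, 79.1]
force: [-1.6, -5.2, 3.5]
gripper_width: 25.9
gripper_force: 40.0
```

>>> step_arm(
  plan=[-0.1,0,0,0,0,0,-0.1,0,0,0,0,0,-0.1,0,0,0,0,0],
)

```text
time_s: 15.12
ee_pos: [466.5, 88.7, 48.4]
ee_rot: [-180.0, 0.0, 79.0]
force: [-2.2, -0.7, 5.2]
gripper_width: 25.7
gripper_force: 40.0
```

>>> step_arm(
  plan=[-0.1,0,0,0,0,0,-0.1,0,0,0,0,0],
)

```text
time_s: 15.28
ee_pos: [466.2, 86.9, 48.4]
ee_rot: [-180.0, -0.0, 79.0]
force: [-2.5, -0.7, 6.0]
gripper_width: 25.7
gripper_force: 40.0
```

>>> step_arm(
  plan=[-0.1,0,0,0,0,0],
)

```text
time_s: 15.37
ee_pos: [466.0, 85.9, 48.4]
ee_rot: [-180.0, -0.0, 79.0]
force: [-2.5, -0.5, 5.4]
gripper_width: 25.7
gripper_force: 40.0
```

>>> step_arm(
  plan=[-0.1,0,0,0,0,0],
)

```text
time_s: 15.45
ee_pos: [465.8, 85.0, 48.4]
ee_rot: [-180.0, -0.0, 79.0]
force: [-2.2, -0.3, 5.4]
gripper_width: 25.8
gripper_force: 40.0
```

>>> step_arm(
  plan=[-0.1,0,0,0,0,0],
)

```text
time_s: 15.53
ee_pos: [465.6, 84.0, 48.4]
ee_rot: [-180.0, -0.0, 79.0]
force: [-3.0, 0.4, 5.1]
gripper_width: 25.7
gripper_force: 40.0
```

>>> step_arm(
  plan=[-0.1,0,0,0,0,0],
)

```text
time_s: 15.62
ee_pos: [465.5, 83.4, 48.4]
ee_rot: [-180.0, -0.1, 79.0]
force: [-2.4, 5.3, 3.6]
gripper_width: 25.7
gripper_force: 40.0
```

>>> step_arm(
  plan=[-0.05,0,0,0,0,0],
)

```text
time_s: 15.7
ee_pos: [465.5, 83.4, 48.4]
ee_rot: [-180.0, -0.1, 78.9]
force: [-3.2, 6.3, 5.8]
gripper_width: 25.1
gripper_force: 40.0
```

>>> step_arm(
  plan=[-0.05,0,0,0,0,0],
)

```text
time_s: 15.78
ee_pos: [465.6, 83.4, 48.5]
ee_rot: [-180.0, -0.2, 78.9]
force: [-1.7, 8.3, 4.5]
gripper_width: 25.9
gripper_force: 40.0
```

>>> step_arm(
  plan=[0.1,0,0.03,0,0,0,0,0,0,0,0,0],
)

```text
time_s: 15.95
ee_pos: [465.6, 83.5, 48.4]
ee_rot: [-180.0, -0.1, 79.0]
force: [-3.3, 1.8, 8.0]
gripper_width: 25.9
gripper_force: 40.0
```

>>> step_arm(
  plan=[0,0,0,0,0,0,0,0,0,0,0,0,0,0,0,0,0,0,0,0,0,0,0,0,0,0,0,0,0,0],
  hand=5,
)

```text
time_s: 16.37
ee_pos: [465.7, 82.7, 47.7]
ee_rot: [180.0, -0.0, 79.0]
force: [0.3, 0.9, -0.4]
gripper_width: 49.8
gripper_force: 0.0
```

>>> step_arm(
  plan=[0,0,-0.4,0,0,0,0,0,-1,0,0,0,0,0,-2,0,0,0,0,0,-3,0,0,0,0,0,-3,0,0,0],
)

```text
time_s: 16.78
ee_pos: [464.9, 82.5, 142.5]
ee_rot: [-179.9, 0.0, 79.0]
force: [0.0, -0.0, -0.1]
gripper_width: 49.7
gripper_force: 0.0
```

```bash
python3 - <<'E'
from wire import *
s=sensors.state(); e=s['ee_pos']; print(e,s['ee_rot'],s['force'],s['gripper_width'])
y=np.radians(-11); T=np.array([465.6,84.0]); ly=np.array([.1908,.9816])
p=look('seat1.png',(468,90,50),[((-13,13,-30,30,12.4,58.4),(*T,y)),((-13.5,13.5,0,6,23,98),(*(T+30*ly),y))])
B=np.array([445,-320]) 
e2=plan((441,-322,170),77.5,vmax=36)
E
```

```text
[464.89752555  82.52121723 142.54956097] [-1.79894337e+02  4.18686274e-02  7.89907853e+01] [ 0.04008832 -0.02403812 -0.08433671] 49.73700125208704
[-2.68, 0.35, -0.18, 0.0, 0.0, 0.002, -2.68, 0.36, -0.18, 0.0, 0.0, 0.002, -2.68, 0.36, -0.18, 0.0, 0.0, 0.002, -2.68, 0.37, -0.19, 0.0, 0.0, 0.002, -2.68, 0.37, -0.18, 0.0, 0.0, 0.002]
[-2.68, 0.38, -0.19, 0.0, 0.0, 0.002, -2.67, 0.39, -0.18, 0.0, 0.0, 0.002, -2.67, 0.39, -0.19, 0.0, 0.0, 0.002, -2.67, 0.4, -0.18, 0.0, 0.0, 0.001, -2.67, 0.4, -0.19, 0.0, 0.0, 0.002]
[-2.67, 0.4, -0.18, 0.0, 0.0, 0.001, -2.67, 0.41, -0.19, 0.0, 0.0, 0.002, -2.67, 0.41, -0.18, 0.001, 0.0, 0.001, -2.68, 0.41, -0.19, 0.0, 0.0, 0.002, -2.67, 0.42, -0.18, 0.001, -0.001, 0.001]
```

View pics/seat1.png

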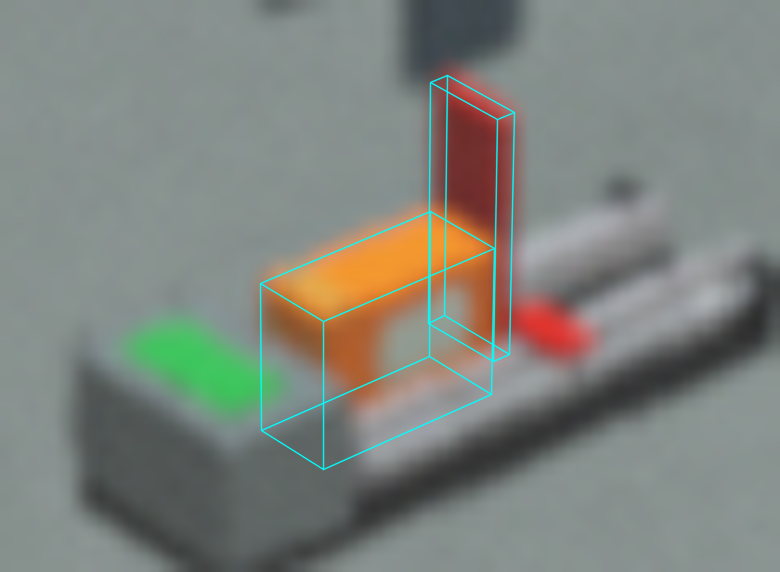

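The orange pack is fully down against the head, its top in line with the prediction, with the follower closed on it (zoomed (470,230)). Now the blue pack, starting with a refit of its pose.

```bash
python3 - <<'E'
from fit2 import *
A=pickle.load(open('avg.pkl','rb'))
P=boxpts(BOX)
for n in('top','scene'):
    p=A[n]; o=(pix(p,(441,-322,23))-22).astype(int); g=p['img'][o[1]:o[1]+45,o[0]:o[0]+45]
    bg=np.median(g.reshape(-1,3),0); d=g-bg; chroma=np.abs(d-d.mean(2,keepdims=True)).max(2)
    for th in(14,22,32):
        m=(chroma>th).astype(np.uint8); k,l,st,ce=cv2.connectedComponentsWithStats(m); i=1+np.argmax(st[1:,4]); m=(l==i).astype(np.uint8)
        hull=np.zeros_like(m); cv2.fillConvexPoly(hull,cv2.convexHull(np.argwhere(m)[:,::-1].astype(np.int32)),1)
        f=lambda q:np.abs(sil(p,place(P,q),o,(45,45))-hull).sum()
        r=min((minimize(f,(441,-322,y0),method='Nelder-Mead',options=dict(initial_simplex=np.array([441,-322,y0])+np.array([[0,0,0],[6,0,0],[0,6,0],[0,0,.1]]))) for y0 in(-.1,-.2,-.3)),key=lambda r:r.fun)
        print(n,th,st[i],hull.sum(),r.x[:2].round(1),np.degrees(r.x[2]).round(1),r.fun.round(1))
E
```

```text
top 14 [ 13  15  24  15 267] 287 [ 441.7 -327.5] -15.0 33.9
top 22 [ 13  15  24  15 231] 266 [ 441.5 -327.2] -15.9 21.7
top 32 [ 13  15  21  15 189] 216 [ 443.  -322.3] -16.2 47.7
scene 14 [ 10  10  25  24 328] 420 [ 437.9 -317.8] -12.3 39.4
scene 22 [ 11  10  23  24 297] 395 [ 438.  -317.8] -8.8 35.4
scene 32 [ 11  11  23  23 242] 367 [ 437.9 -318.5] -10.8 40.6
```

```bash
python3 -c "
from h import *
e=plan((441.3,-323,110),75.5,vmax=36)"
```

```text
[-2.69, 0.36, 0.22, 0.0, 0.0, 0.004, -2.68, 0.37, 0.22, 0.0, 0.0, 0.004, -2.68, 0.38, 0.22, 0.0, 0.0, 0.004, -2.68, 0.39, 0.21, 0.0, 0.0, 0.004, -2.68, 0.4, 0.22, 0.0, 0.0, 0.004]
[-2.68, 0.41, 0.21, 0.0, 0.0, 0.004, -2.68, 0.42, 0.22, 0.0, 0.0, 0.004, -2.68, 0.43, 0.21, 0.0, 0.0, 0.004, -2.67, 0.44, 0.22, 0.0, 0.0, 0.004, -2.67, 0.45, 0.21, 0.0, 0.0, 0.004]
[-2.67, 0.46, 0.22, 0.0, 0.0, 0.004, -2.67, 0.47, 0.21, 0.0, 0.0, 0.004, -2.67, 0.48, 0.22, 0.001, 0.0, 0.004, -2.66, 0.49, 0.21, 0.0, 0.0, 0.005, -2.66, 0.51, 0.22, 0.001, -0.001, 0.004]
```

>>> step_arm(
  plan=[-2.69,0.36,0.22,0.0,0.0,0.004,-2.68,0.37,0.22,0.0,0.0,0.004,-2.68,0.38,0.22,0.0,0.0,0.004,-2.68,0.39,0.21,0.0,0.0,0.004,-2.68,0.4,0.22,0.0,0.0,0.004],
  hand=6.5,
)

```text
time_s: 17.4
ee_pos: [456.1, -53.5, 129.3]
ee_rot: [-179.8, 0.0, 77.9]
force: [-0.3, -0.4, 0.2]
gripper_width: 65.3
gripper_force: 0.0
```

>>> step_arm(
  plan=[-2.68,0.41,0.21,0.0,0.0,0.004,-2.68,0.42,0.22,0.0,0.0,0.004,-2.68,0.43,0.21,0.0,0.0,0.004,-2.67,0.44,0.22,0.0,0.0,0.004,-2.67,0.45,0.21,0.0,0.0,0.004],
)

```text
time_s: 17.82
ee_pos: [447.9, -188.7, 118.5]
ee_rot: [-179.8, -0.0, 76.7]
force: [0.3, 0.3, -0.2]
gripper_width: 65.4
gripper_force: 0.0
```

>>> step_arm(
  plan=[-2.67,0.46,0.22,0.0,0.0,0.004,-2.67,0.47,0.21,0.0,0.0,0.004,-2.67,0.48,0.22,0.001,0.0,0.004,-2.66,0.49,0.21,0.0,0.0,0.005,-2.66,0.51,0.22,0.001,0.0,0.004],
)

```text
time_s: 18.23
ee_pos: [439.7, -323.6, 107.5]
ee_rot: [-179.7, -0.1, 75.5]
force: [-0.1, 0.2, 1.4]
gripper_width: 64.7
gripper_force: 0.0
```

>>> step_arm(
  plan=[0,0,0,0,0,0,0,0,0,0,0,0,0,0,0,0,0,0],
)

```text
time_s: 18.48
ee_pos: [440.1, -322.0, 108.1]
ee_rot: [-179.7, -0.1, 75.5]
force: [0.0, 0.3, -0.9]
gripper_width: 65.1
gripper_force: 0.0
```

```bash
python3 -c "
from h import *
s=sensors.state();print(s['ee_pos'],s['ee_rot'],s['gripper_width'])
e=plan((441.3,-323,36),75.5,n=4)"
```

```text
[ 440.12732446 -321.95405651  108.14853917] [-1.79716942e+02 -9.21115414e-02  7.54846584e+01] 65.1108553533817
[-0.02, 0.04, 1.8, -0.001, 0.0, 0.0, -0.02, 0.04, 1.8, -0.001, -0.001, 0.0, -0.02, 0.04, 1.81, -0.001, 0.0, 0.0, -0.02, 0.04, 1.8, -0.002, -0.001, 0.0]
```

>>> step_arm(
  plan=[-0.02,0.04,2.2,-0.001,0,0,-0.02,0.04,2.2,-0.001,-0.001,0,-0.02,0.04,1.6,-0.001,0,0,-0.02,0.02,0.9,-0.002,-0.001,0,0,0,0.3,0,0,0],
)

```text
time_s: 18.9
ee_pos: [441.2, -322.3, 35.9]
ee_rot: [-180.0, 0.0, 75.6]
force: [-0.1, 0.6, -0.2]
gripper_width: 65.1
gripper_force: 0.0
```

>>> step_arm(
  plan=[0,0,0,0,0,0,0,0,0,0,0,0,0,0,0,0,0,0],
)

```text
time_s: 19.15
ee_pos: [442.8, -324.4, 38.5]
ee_rot: [179.7, 0.2, 75.5]
force: [-0.4, -0.1, -0.1]
gripper_width: 65.0
gripper_force: 0.0
```

>>> step_arm(
  plan=[0,0,0,0,0,0,0,0,0,0,0,0,0,0,0,0,0,0,0,0,0,0,0,0,0,0,0,0,0,0],
  hand=1.5,
)

```text
time_s: 19.57
ee_pos: [442.1, -324.2, 37.6]
ee_rot: [179.8, 0.1, 75.5]
force: [0.1, -0.8, 0.1]
gripper_width: 34.5
gripper_force: 0.0
```

>>> step_arm(
  plan=[0,0,0,0,0,0,0,0,0,0,0,0,0,0,0,0,0,0],
)

```text
time_s: 19.82
ee_pos: [441.8, -324.0, 37.4]
ee_rot: [179.9, 0.1, 75.5]
force: [-1.2, 0.0, 1.4]
gripper_width: 25.7
gripper_force: 40.0
```

```bash
python3 -c "
from h import *
s=sensors.state();print(s['ee_pos'],s['ee_rot'],s['gripper_width'],s['gripper_force'])
ly=np.array([.1908,.9816]);T=np.array([465.6,83.5])-2*ly-28*ly; print(T)
q=s['ee_pos'];g=R.from_euler('xyz',s['ee_rot'],degrees=True)
e=plan((q[0],q[1],120),75.5,start=(q,g),n=4)
e=plan((T[0],T[1],170),79,start=e,vmax=32)"
```

```text
[ 441.78115154 -324.02950105   37.43727984] [1.79872618e+02 1.06552641e-01 7.55024820e+01] 25.68661381680162 39.99914109706879
[459.876  54.052]
[0.0, 0.0, -2.06, 0.001, 0.0, 0.0, -0.01, 0.0, -2.07, 0.0, 0.001, 0.0, 0.0, 0.01, -2.06, 0.001, 0.0, 0.0, 0.0, 0.0, -2.07, 0.0, 0.001, 0.0]
[2.47, -0.51, -0.33, 0.0, 0.0, -0.004, 2.47, -0.5, -0.33, 0.0, 0.0, -0.004, 2.47, -0.49, -0.33, 0.0, 0.0, -0.004, 2.48, -0.49, -0.33, 0.0, 0.0, -0.004, 2.48, -0.48, -0.33, 0.0, 0.0, -0.004]
[2.48, -0.46, -0.33, 0.0, 0.0, -0.004, 2.48, -0.46, -0.33, 0.0, 0.0, -0.004, 2.48, -0.44, -0.34, 0.0, 0.0, -0.004, 2.49, -0.44, -0.33, 0.0, 0.0, -0.004, 2.49, -0.42, -0.34, 0.0, 0.0, -0.004]
[2.49, -0.42, -0.33, 0.0, 0.0, -0.004, 2.49, -0.4, -0.34, 0.0, 0.0, -0.004, 2.49, -0.4, -0.33, 0.0, 0.0, -0.004, 2.5, -0.39, -0.34, 0.0, 0.0, -0.005, 2.49, -0.37, -0.33, 0.0, 0.0, -0.004]
```

>>> step_arm(
  plan=[0,0,-2.06,0.001,0,0,0,0,-2.06,0,0.001,0,0,0,-2.06,0.001,0,0,0,0,-2.06,0,0.001,0],
)

```text
time_s: 20.15
ee_pos: [441.9, -323.8, 120.4]
ee_rot: [180.0, -0.0, 75.5]
force: [-0.0, 0.2, -1.4]
gripper_width: 25.6
gripper_force: 40.0
```

>>> step_arm(
  plan=[2.47,-0.51,-0.33,0.0,0.0,-0.004,2.47,-0.5,-0.33,0.0,0.0,-0.004,2.47,-0.49,-0.33,0.0,0.0,-0.004,2.48,-0.49,-0.33,0.0,0.0,-0.004,2.48,-0.48,-0.33,0.0,0.0,-0.004],
)

```text
time_s: 20.57
ee_pos: [447.9, -196.9, 136.2]
ee_rot: [179.9, -0.0, 76.6]
force: [0.3, -0.1, -1.3]
gripper_width: 25.4
gripper_force: 40.0
```

>>> step_arm(
  plan=[2.48,-0.46,-0.33,0.0,0.0,-0.004,2.48,-0.46,-0.33,0.0,0.0,-0.004,2.48,-0.44,-0.34,0.0,0.0,-0.004,2.49,-0.44,-0.33,0.0,0.0,-0.004,2.49,-0.42,-0.34,0.0,0.0,-0.004],
)

```text
time_s: 20.98
ee_pos: [453.9, -70.7, 153.0]
ee_rot: [179.9, -0.0, 77.8]
force: [0.3, 1.0, -2.1]
gripper_width: 25.6
gripper_force: 40.0
```

>>> step_arm(
  plan=[2.49,-0.42,-0.33,0.0,0.0,-0.004,2.49,-0.4,-0.34,0.0,0.0,-0.004,2.49,-0.4,-0.33,0.0,0.0,-0.004,2.5,-0.39,-0.34,0.0,0.0,-0.005,2.49,-0.37,-0.33,0.0,0.0,-0.004],
)

```text
time_s: 21.4
ee_pos: [459.8, 55.4, 169.7]
ee_rot: [179.9, 0.0, 79.0]
force: [0.2, -0.2, -1.8]
gripper_width: 26.0
gripper_force: 40.0
```

>>> step_arm(
  plan=[1.0,0,0,0,0,0,0.5,0,0,0,0,0,0,0,0,0,0,0,0,0,0,0,0,0,0,0,0,0,0,0],
)

```text
time_s: 21.82
ee_pos: [462.7, 67.8, 169.3]
ee_rot: [180.0, 0.0, 78.9]
force: [0.6, 0.2, -1.1]
gripper_width: 25.4
gripper_force: 40.0
```

```bash
python3 -c "
from h import *
s=sensors.state();print(s['ee_pos'],s['ee_rot'],s['gripper_width'],s['gripper_force'])
e=plan((462.9,69.8,102),79,n=5)"
```

```text
[462.67862439  67.79647162 169.34005947] [1.79973673e+02 4.73625225e-02 7.89394557e+01] 25.389916367297726 39.99705970287323
[0.04, 0.0, 1.35, 0.0, 0.0, 0.0, 0.04, 0.0, 1.35, 0.0, 0.0, 0.0, 0.04, -0.01, 1.34, 0.0, 0.0, 0.0, 0.04, 0.0, 1.35, 0.0, 0.0, -0.001, 0.05, -0.01, 1.34, 0.0, 0.001, 0.0]
```

>>> step_arm(
  plan=[0,0,1.8,0,0,0,0,0,1.8,0,0,0,0,0,1.6,0,0,0,0,0,1.0,0,0,0,0,0,0.5,0,0,0],
)

```text
time_s: 22.23
ee_pos: [461.9, 67.6, 101.2]
ee_rot: [-179.9, 0.1, 78.9]
force: [-0.5, -0.2, -1.6]
gripper_width: 25.6
gripper_force: 40.0
```

>>> step_arm(
  plan=[0.2,0,0,0,0,0,0.2,0,0,0,0,0,0.2,0,0,0,0,0,0.2,0,0,0,0,0],
)

```text
time_s: 22.57
ee_pos: [465.2, 76.8, 103.4]
ee_rot: [179.8, -0.0, 79.0]
force: [0.9, -0.8, -1.0]
gripper_width: 25.2
gripper_force: 40.0
```

>>> step_arm(
  plan=[0.1,0,0,0,0,0,0,0,0,0,0,0],
)

```text
time_s: 22.73
ee_pos: [465.0, 77.9, 103.1]
ee_rot: [179.9, -0.0, 79.0]
force: [-0.0, 0.0, -1.1]
gripper_width: 26.2
gripper_force: 40.0
```

>>> step_arm(
  plan=[0.1,0,0,0,0,0,0,0,0,0,0,0],
)

```text
time_s: 22.9
ee_pos: [464.9, 78.8, 102.8]
ee_rot: [179.9, -0.0, 79.0]
force: [0.2, -1.0, -1.0]
gripper_width: 25.5
gripper_force: 40.0
```

>>> step_arm(
  plan=[0.1,0,0,0,0,0,0,0,0,0,0,0],
)

```text
time_s: 23.07
ee_pos: [465.1, 79.7, 102.7]
ee_rot: [179.9, 0.0, 79.0]
force: [-0.7, -0.1, -1.7]
gripper_width: 25.7
gripper_force: 40.0
```

>>> step_arm(
  plan=[0.1,0,0,0,0,0,0,0,0,0,0,0],
)

```text
time_s: 23.23
ee_pos: [465.3, 80.7, 102.6]
ee_rot: [179.9, 0.0, 79.0]
force: [0.0, -0.1, -0.7]
gripper_width: 25.3
gripper_force: 40.0
```

>>> step_arm(
  plan=[0.1,0,0,0,0,0,0,0,0,0,0,0],
)

```text
time_s: 23.4
ee_pos: [465.5, 81.6, 102.6]
ee_rot: [179.9, 0.0, 79.0]
force: [1.1, 0.4, -0.9]
gripper_width: 25.6
gripper_force: 40.0
```

>>> step_arm(
  plan=[0.1,0,0,0,0,0,0,0,0,0,0,0],
)

```text
time_s: 23.57
ee_pos: [465.5, 81.9, 102.7]
ee_rot: [179.9, 0.1, 79.0]
force: [-0.1, -4.5, -0.2]
gripper_width: 26.0
gripper_force: 40.0
```

>>> step_arm(
  plan=[0.1,0,0,0,0,0,0,0,0,0,0,0],
)

```text
time_s: 23.73
ee_pos: [465.6, 82.5, 102.7]
ee_rot: [179.9, 0.1, 79.1]
force: [-0.1, -5.1, -0.3]
gripper_width: 25.8
gripper_force: 40.0
```

>>> step_arm(
  plan=[0.1,0,0,0,0,0,0,0,0,0,0,0],
)

```text
time_s: 23.9
ee_pos: [465.8, 83.4, 102.7]
ee_rot: [179.9, 0.1, 79.1]
force: [0.4, -5.3, 1.2]
gripper_width: 25.7
gripper_force: 40.0
```

Contact with the follower is at TCP (465.45, 81.75), so blue's seat is 60 mm on. I push it back with a 67 mm target, 2 mm short of the stop.

>>> step_arm(
  plan=[0.4,-0.01,0,0,0,0,0.4,-0.01,0,0,0,0,0.4,-0.01,0,0,0,0,0.4,-0.01,0,0,0,0,0.4,0,0,0,0,0],
)

```text
time_s: 24.32
ee_pos: [469.4, 102.7, 102.7]
ee_rot: [179.9, 0.2, 79.1]
force: [0.5, -8.7, 0.5]
gripper_width: 25.3
gripper_force: 40.0
```

>>> step_arm(
  plan=[0.4,-0.01,0,0,0,0,0.4,-0.01,0,0,0,0,0.4,-0.01,0,0,0,0,0.4,-0.01,0,0,0,0,0.4,0,0,0,0,0],
)

```text
time_s: 24.73
ee_pos: [473.1, 122.1, 102.7]
ee_rot: [179.9, 0.2, 79.1]
force: [0.5, -8.8, 0.8]
gripper_width: 25.9
gripper_force: 40.0
```

>>> step_arm(
  plan=[0.4,0,0,0,0,0,0.4,0,0,0,0,0,0.4,0,0,0,0,0,0.4,0,0,0,0,0,0.2,0,0,0,0,0],
)

```text
time_s: 25.15
ee_pos: [476.5, 139.8, 102.7]
ee_rot: [179.9, 0.2, 79.1]
force: [1.3, -9.1, 1.3]
gripper_width: 25.5
gripper_force: 40.0
```

>>> step_arm(
  plan=[0,0,0,0,0,0,0,0,0,0,0,0,0,0,0,0,0,0],
)

```text
time_s: 25.4
ee_pos: [476.5, 139.9, 102.7]
ee_rot: [179.9, 0.2, 79.1]
force: [2.0, -7.5, 0.9]
gripper_width: 25.4
gripper_force: 40.0
```

```bash
cat > loc.py <<'E'
from h import *
s=sensors.state();d=s['ee_pos'][:2]-np.array([465.55,83.45]);t=np.radians(-11)
print(s['ee_pos'].round(2),s['ee_rot'].round(2),s['force'].round(1),s['torque'].round(2),'c=',round(float(d@[-np.sin(t),np.cos(t)])+1.69-20,2),'a=',round(float(d@[np.cos(t),np.sin(t)]),2))
E
python3 loc.py
```

```text
[476.48 139.86 102.7 ] [179.89   0.2   79.07] [ 2.  -7.5  0.9] [-1.49 -0.21 -0.03] c= 39.15 a= -0.03
```

>>> step_arm(
  plan=[0.2,-0.02,0,0,0,0,0.2,-0.02,0,0,0,0,0.2,-0.01,0,0,0,0,0.1,0,0,0,0,0,0.1,0,0,0,0,0],
)

```text
time_s: 25.82
ee_pos: [477.9, 147.5, 102.8]
ee_rot: [179.8, 0.2, 79.1]
force: [2.6, -8.8, -0.3]
gripper_width: 25.7
gripper_force: 40.0
```

>>> step_arm(
  plan=[0,0,0,0,0,0,0,0,0,0,0,0,0,0,0,0,0,0],
)

```text
time_s: 26.07
ee_pos: [477.9, 147.6, 102.7]
ee_rot: [179.8, 0.2, 79.1]
force: [1.6, -8.3, -0.1]
gripper_width: 25.7
gripper_force: 40.0
```

```bash
python3 loc.py; python3 - <<'E'
from wire import *
s=sensors.state(); e=s['ee_pos']; y=np.radians(-11); T=np.array([465.6,84.0])
p=look('pre2.png',(475,120,60),[((-13,13,-30,30,12.4,58.4),(*T,y)),((-13,13,-30,30,e[2]-37.4,e[2]+8.6),(e[0],e[1],y))])
E
```

```text
[477.92 147.63 102.75] [179.84   0.2   79.07] [ 1.6 -8.3 -0.1] [-1.53 -0.42 -0.05] c= 47.05 a= -0.1
```

View pics/pre2.png

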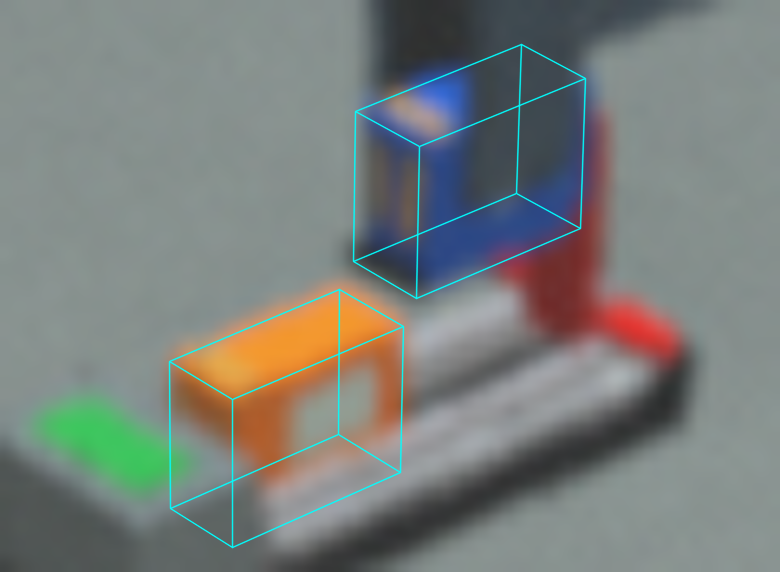

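Blue is held square in front of the follower with its toe about 2 mm beyond orange's rear face (about (405,320) zoomed), and orange is still seated. Lowering it now.

>>> step_arm(
  plan=[0,0,0.15,0,0,0,0,0,0.2,0,0,0,0,0,0.2,0,0,0,0,0,0.2,0,0,0,0,0,0.2,0,0,0],
)

```text
time_s: 26.68
ee_pos: [476.5, 147.7, 93.1]
ee_rot: [-180.0, 0.2, 79.1]
force: [-1.8, -8.4, 3.1]
gripper_width: 25.8
gripper_force: 40.0
```

>>> step_arm(
  plan=[0,0,0.4,0,0,0,0,0,0.5,0,0,0,0,0,0.5,0,0,0,0,0,0.4,0,0,0,0,0,0.3,0,0,0],
)

```text
time_s: 27.1
ee_pos: [476.2, 147.7, 71.9]
ee_rot: [-179.9, 0.2, 79.1]
force: [-2.1, -9.0, 3.1]
gripper_width: 25.9
gripper_force: 40.0
```

>>> step_arm(
  plan=[0,0,0,0,0,0,0,0,0,0,0,0],
)

```text
time_s: 27.27
ee_pos: [476.1, 147.6, 71.4]
ee_rot: [-179.9, 0.3, 79.1]
force: [-1.0, -7.6, -1.8]
gripper_width: 25.9
gripper_force: 40.0
```

```bash
python3 loc.py
```

```text
[476.09 147.58  71.42] [-179.92    0.25   79.07] [-1.  -7.6 -1.8] [-1.37 -0.04  0.03] c= 46.65 a= -1.89
```

>>> step_arm(
  plan=[0.03,0.06,0.1,0,0,0,0,0.06,0.1,0,0,0,0,0.04,0.1,0,0,0,0,0,0.05,0,0,0,0,0,0,0,0,0],
)

```text
time_s: 27.68
ee_pos: [477.2, 147.6, 68.3]
ee_rot: [-179.9, 0.3, 79.1]
force: [-1.7, -8.9, 1.9]
gripper_width: 25.9
gripper_force: 40.0
```

```bash
python3 loc.py
```

```text
[477.21 147.61  68.33] [-179.87    0.26   79.07] [-1.7 -8.9  1.9] [-1.34  0.35  0.07] c= 46.9 a= -0.8
```

>>> step_arm(
  plan=[0,0,0.1,0,0,0,0,0,0.1,0,0,0,0,0,0.1,0,0,0],
)

```text
time_s: 27.93
ee_pos: [477.6, 147.6, 65.6]
ee_rot: [-179.9, 0.2, 79.1]
force: [-2.1, -8.6, 4.4]
gripper_width: 25.6
gripper_force: 40.0
```

>>> step_arm(
  plan=[0,0,0.1,0,0,0],
)

```text
time_s: 28.02
ee_pos: [477.7, 147.7, 64.6]
ee_rot: [-179.9, 0.2, 79.1]
force: [-1.7, -9.0, 3.7]
gripper_width: 25.7
gripper_force: 40.0
```

>>> step_arm(
  plan=[0,0,0.1,0,0,0],
)

```text
time_s: 28.1
ee_pos: [477.8, 147.7, 63.6]
ee_rot: [-179.9, 0.2, 79.1]
force: [-2.8, -8.0, 3.1]
gripper_width: 25.8
gripper_force: 40.0
```

>>> step_arm(
  plan=[0,0,0.1,0,0,0],
)

```text
time_s: 28.18
ee_pos: [477.8, 147.7, 62.6]
ee_rot: [-179.9, 0.2, 79.1]
force: [-2.3, -8.2, 3.8]
gripper_width: 26.0
gripper_force: 40.0
```

```bash
python3 loc.py
```

```text
[477.81 147.68  62.61] [-179.95    0.23   79.08] [-2.3 -8.2  3.8] [-1.41  0.25  0.07] c= 47.08 a= -0.22
```

Inside the walls. On down to the floor, expected at a TCP of about 49.8.

>>> step_arm(
  plan=[0,0,0.15,0,0,0,0,0,0.15,0,0,0,0,0,0.15,0,0,0],
)

```text
time_s: 28.43
ee_pos: [478.0, 147.7, 58.1]
ee_rot: [-180.0, 0.2, 79.1]
force: [-2.2, -8.1, 2.7]
gripper_width: 25.7
gripper_force: 40.0
```

>>> step_arm(
  plan=[0,0,0.15,0,0,0,0,0,0.15,0,0,0,0,0,0.1,0,0,0],
)

```text
time_s: 28.68
ee_pos: [477.9, 147.7, 54.1]
ee_rot: [-180.0, 0.2, 79.1]
force: [-1.4, -8.5, 4.1]
gripper_width: 26.0
gripper_force: 40.0
```

>>> step_arm(
  plan=[0,0,0.1,0,0,0,0,0,0.1,0,0,0],
)

```text
time_s: 28.85
ee_pos: [477.9, 147.7, 52.1]
ee_rot: [-180.0, 0.2, 79.1]
force: [-1.1, -9.1, 3.0]
gripper_width: 25.6
gripper_force: 40.0
```

>>> step_arm(
  plan=[0,0,0.1,0,0,0],
)

```text
time_s: 28.93
ee_pos: [478.0, 147.7, 51.1]
ee_rot: [-180.0, 0.2, 79.1]
force: [-1.4, -8.5, 3.1]
gripper_width: 25.5
gripper_force: 40.0
```

```bash
python3 loc.py
```

```text
[477.97 147.71  51.14] [-179.96    0.22   79.07] [-1.4 -8.5  3.1] [-1.42  0.24  0.11] c= 47.14 a= -0.07
```

>>> step_arm(
  plan=[0,0,0.1,0,0,0],
)

```text
time_s: 29.02
ee_pos: [478.0, 147.7, 50.2]
ee_rot: [-180.0, 0.2, 79.1]
force: [-1.5, -8.2, 3.2]
gripper_width: 25.7
gripper_force: 40.0
```

>>> step_arm(
  plan=[0,0,0.05,0,0,0],
)

```text
time_s: 29.1
ee_pos: [478.0, 147.7, 50.0]
ee_rot: [-180.0, 0.2, 79.1]
force: [-3.5, -9.7, 11.0]
gripper_width: 25.7
gripper_force: 40.0
```

>>> step_arm(
  plan=[0,0,0.05,0,0,0],
)

```text
time_s: 29.18
ee_pos: [478.0, 147.7, 49.9]
ee_rot: [-180.0, 0.2, 79.1]
force: [-4.6, -9.3, 14.9]
gripper_width: 26.0
gripper_force: 40.0
```

>>> step_arm(
  plan=[0,0,0.05,0,0,0],
)

```text
time_s: 29.27
ee_pos: [478.0, 147.7, 49.9]
ee_rot: [-180.0, 0.2, 79.1]
force: [-5.4, -9.3, 19.5]
gripper_width: 25.4
gripper_force: 40.0
```

>>> step_arm(
  plan=[0,0,0.05,0,0,0],
)

```text
time_s: 29.35
ee_pos: [478.0, 147.7, 49.9]
ee_rot: [-180.0, 0.2, 79.1]
force: [-6.2, -9.9, 22.4]
gripper_width: 25.8
gripper_force: 40.0
```

On the floor exactly where expected. I ease off and slide the toe home into orange's notch.

>>> step_arm(
  plan=[0,0,-0.1,0,0,0,0,0,0,0,0,0],
)

```text
time_s: 29.52
ee_pos: [478.0, 147.7, 50.0]
ee_rot: [-180.0, 0.2, 79.1]
force: [-3.6, -9.7, 9.8]
gripper_width: 25.8
gripper_force: 40.0
```

>>> step_arm(
  plan=[-0.1,0,0,0,0,0,-0.1,0,0,0,0,0],
)

```text
time_s: 29.68
ee_pos: [477.9, 147.2, 50.0]
ee_rot: [-180.0, 0.0, 79.0]
force: [-3.0, -0.6, 7.8]
gripper_width: 26.0
gripper_force: 40.0
```

>>> step_arm(
  plan=[-0.1,0,0,0,0,0],
)

```text
time_s: 29.77
ee_pos: [477.8, 146.4, 50.0]
ee_rot: [-180.0, 0.0, 79.0]
force: [-3.5, -1.5, 8.7]
gripper_width: 26.0
gripper_force: 40.0
```

>>> step_arm(
  plan=[-0.1,0,0,0,0,0],
)

```text
time_s: 29.85
ee_pos: [477.6, 145.6, 50.0]
ee_rot: [-180.0, 0.0, 79.0]
force: [-3.5, -1.3, 7.8]
gripper_width: 25.6
gripper_force: 40.0
```

>>> step_arm(
  plan=[-0.1,0,0,0,0,0],
)

```text
time_s: 29.93
ee_pos: [477.4, 144.6, 50.0]
ee_rot: [-180.0, 0.0, 79.0]
force: [-3.7, -1.3, 7.6]
gripper_width: 25.5
gripper_force: 40.0
```

```bash
python3 loc.py
```

```text
[477.4  144.64  49.98] [-1.800e+02  2.000e-02  7.902e+01] [-3.7 -1.3  7.6] [-0.37  0.54  0.19] c= 44.01 a= -0.05
```

>>> step_arm(
  plan=[-0.1,0,0,0,0,0],
)

```text
time_s: 30.02
ee_pos: [477.2, 143.7, 50.0]
ee_rot: [180.0, 0.0, 79.0]
force: [-4.0, -0.8, 8.7]
gripper_width: 25.8
gripper_force: 40.0
```

>>> step_arm(
  plan=[-0.1,0,0,0,0,0],
)

```text
time_s: 30.1
ee_pos: [477.1, 142.7, 50.0]
ee_rot: [180.0, 0.0, 79.0]
force: [-3.1, -0.0, 7.6]
gripper_width: 25.5
gripper_force: 40.0
```

>>> step_arm(
  plan=[-0.1,0,0,0,0,0],
)

```text
time_s: 30.18
ee_pos: [476.9, 141.7, 50.0]
ee_rot: [180.0, 0.0, 79.0]
force: [-3.4, -0.8, 8.3]
gripper_width: 25.5
gripper_force: 40.0
```

>>> step_arm(
  plan=[-0.1,0,0,0,0,0],
)

```text
time_s: 30.27
ee_pos: [476.7, 140.8, 50.0]
ee_rot: [-180.0, 0.0, 79.0]
force: [-3.3, 0.6, 8.9]
gripper_width: 25.8
gripper_force: 40.0
```

```bash
python3 loc.py
```

```text
[476.66 140.78  49.97] [-1.800e+02  1.000e-02  7.902e+01] [-3.3  0.6  8.9] [0.1  0.51 0.26] c= 40.09 a= -0.03
```

>>> step_arm(
  plan=[-0.05,0,0,0,0,0],
)

```text
time_s: 30.35
ee_pos: [476.7, 140.7, 50.0]
ee_rot: [180.0, -0.1, 79.0]
force: [-2.9, 2.9, 7.2]
gripper_width: 25.6
gripper_force: 40.0
```

>>> step_arm(
  plan=[-0.05,0,0,0,0,0],
)

```text
time_s: 30.43
ee_pos: [476.7, 140.7, 50.0]
ee_rot: [180.0, -0.1, 79.0]
force: [-2.8, 4.5, 6.3]
gripper_width: 25.7
gripper_force: 40.0
```

>>> step_arm(
  plan=[-0.05,0,0,0,0,0],
)

```text
time_s: 30.52
ee_pos: [476.7, 140.7, 50.0]
ee_rot: [180.0, -0.1, 78.9]
force: [-3.6, 7.6, 6.2]
gripper_width: 26.0
gripper_force: 40.0
```

```bash
python3 loc.py
```

```text
[476.7  140.71  50.  ] [ 1.7998e+02 -1.5000e-01  7.8930e+01] [-3.6  7.6  6.2] [0.81 0.61 0.18] c= 40.02 a= 0.02
```

Home at c = 40.0, against orange. I relieve the press, release and lift away.

>>> step_arm(
  plan=[0.1,0,0.03,0,0,0,0,0,0,0,0,0],
)

```text
time_s: 30.68
ee_pos: [476.7, 140.8, 50.0]
ee_rot: [180.0, -0.0, 79.0]
force: [-3.6, 0.7, 9.6]
gripper_width: 25.6
gripper_force: 40.0
```

>>> step_arm(
  plan=[0,0,0,0,0,0,0,0,0,0,0,0,0,0,0,0,0,0,0,0,0,0,0,0,0,0,0,0,0,0],
  hand=5,
)

```text
time_s: 31.1
ee_pos: [477.3, 140.2, 48.7]
ee_rot: [179.9, 0.0, 79.0]
force: [-0.1, -0.7, 0.8]
gripper_width: 49.6
gripper_force: 0.0
```

>>> step_arm(
  plan=[0,0,-0.4,0,0,0,0,0,-1,0,0,0,0,0,-2,0,0,0,0,0,-3,0,0,0,0,0,-3,0,0,0],
)

```text
time_s: 31.52
ee_pos: [476.6, 140.0, 144.2]
ee_rot: [-180.0, 0.0, 79.0]
force: [-0.0, 0.8, 0.1]
gripper_width: 50.3
gripper_force: 0.0
```

>>> step_arm(
  plan=[0,0,-2,0,0,0,0,0,-1,0,0,0,0,0,0,0,0,0,0,0,0,0,0,0,0,0,0,0,0,0],
)

```text
time_s: 31.93
ee_pos: [476.1, 139.9, 171.5]
ee_rot: [-179.9, 0.1, 79.0]
force: [0.1, -0.3, -0.6]
gripper_width: 49.8
gripper_force: 0.0
```

```bash
python3 - <<'E'
from wire import *
s=sensors.state(); print(s['ee_pos'],s['force'],s['gripper_width'])
y=np.radians(-11)
p=look('seat2.png',(475,120,55),[((-13,13,-30,30,12.4,58.4),(465.6,84,y)),((-13,13,-30,30,12.4,58.4),(477,142.9,y))])
E
```

```text
[476.07010563 139.93778999 171.52957959] [ 0.14431094 -0.34927744 -0.57973602] 49.7519577163359
```

View pics/seat2.png

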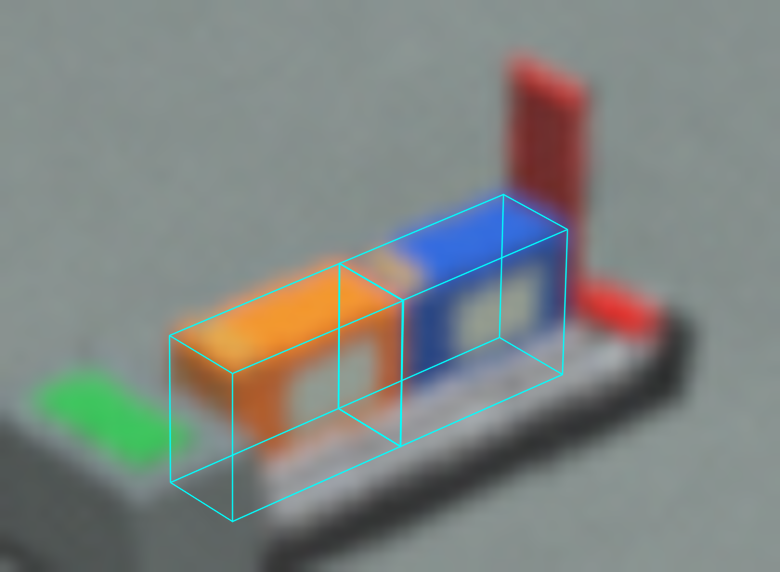

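Orange and blue sit level and flush, tops in one line meeting at about zoomed (405,290). The follower is closed on blue at (570,220), and the gripper is well clear, so I hand in.

```bash
python3 -c "
from workcell import env
print(env.job_done())"
```

```text
the job is handed in; nothing more can be done
None
```

Orange and blue packs are both loaded, pressed down to the track floor with the follower closed on blue; the job was handed in at about 32 s of 72 s, and `env.job_done()` gave no verdict.

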